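# Empty the drying cupboard: sort left- and right-hand shelf brackets

## Task

Lift the front panel out of the drying cupboard and lean it against the firebricks with its lower edge on the table, then draw the tray out and sort the clay shelf brackets, standing on their seats on the floor of the bins: left-hand ones into the slatted crate, right-hand ones into the plain tub. When the tray is empty push it fully home, leave the panel leaning, and do not disturb the other things on the table.

Things in the scene. Friction and masses are not known exactly. Their poses are not given: they have to be found in the camera images.
- bracket_1: LEFT-HAND clay shelf bracket, cream: seat 40 (x) x 56 (y) x 7 mm lying flat; back plate 8 thick, 56 wide (y), 38 high, along the seat's +x edge (middle x=+16); cheek, 7 thick, 25 high, along the +y end, so on the left seen from the open front (-x). Origin: centre of the seat's underside, z up. 60 g. Starts standing on the tray, any yaw; may be absent (None).
- bracket_2: RIGHT-HAND clay shelf bracket, cream: seat 40 (x) x 56 (y) x 7 mm lying flat; back plate 8 thick, 56 wide (y), 38 high, along the seat's +x edge (middle x=+16); cheek, 7 thick, 25 high, along the -y end, so on the right seen from the open front (-x). Origin: centre of the seat's underside, z up. 60 g. Starts standing on the tray, any yaw; may be absent (None).
- bracket_3: LEFT-HAND clay shelf bracket, cream: seat 40 (x) x 56 (y) x 7 mm lying flat; back plate 8 thick, 56 wide (y), 38 high, along the seat's +x edge (middle x=+16); cheek, 7 thick, 25 high, along the +y end, so on the left seen from the open front (-x). Origin: centre of the seat's underside, z up. 60 g. Starts standing on the tray, any yaw; may be absent (None).
- bracket_4: RIGHT-HAND clay shelf bracket, cream: seat 40 (x) x 56 (y) x 7 mm lying flat; back plate 8 thick, 56 wide (y), 38 high, along the seat's +x edge (middle x=+16); cheek, 7 thick, 25 high, along the -y end, so on the right seen from the open front (-x). Origin: centre of the seat's underside, z up. 60 g. Starts standing on the tray, any yaw; may be absent (None).
- bracket_5: LEFT-HAND clay shelf bracket, cream: seat 40 (x) x 56 (y) x 7 mm lying flat; back plate 8 thick, 56 wide (y), 38 high, along the seat's +x edge (middle x=+16); cheek, 7 thick, 25 high, along the +y end, so on the left seen from the open front (-x). Origin: centre of the seat's underside, z up. 60 g. Starts standing on the tray, any yaw; may be absent (None).
- bracket_6: RIGHT-HAND clay shelf bracket, cream: seat 40 (x) x 56 (y) x 7 mm lying flat; back plate 8 thick, 56 wide (y), 38 high, along the seat's +x edge (middle x=+16); cheek, 7 thick, 25 high, along the -y end, so on the right seen from the open front (-x). Origin: centre of the seat's underside, z up. 60 g. Starts standing on the tray, any yaw; may be absent (None).
- crate: bin for LEFT-hand brackets: open wooden crate with slatted sides, outside 150 (x) x 210 (y) x 56 high, walls and floor 5 thick. Fixed. Origin: centre of its underside. Stands at the right, either nearer or farther than the tub
- tub: bin for RIGHT-hand brackets: white plastic tub with plain closed sides, same sizes as the crate, fixed. Origin: centre of its underside
- cupboard: low plywood drying cupboard, fixed, 240 deep (x) x 300 wide (y), 110 high; faces its -x (to the robot), front of roof and sides at x=-120. Origin: centre of its footprint, on the table. Two guide posts, tops 80 above the table, on a 30 high sill (x=-148 to -120) hold the panel's side edges: lift it 55 straight up to free it
- panel: loose grey front panel of the cupboard, 9 thick (x) x 276 wide (y) x 125 high (z), 0.3 kg, with a cut-out 76 wide x 32 high in its lower edge. Origin: middle of the lower edge. Starts upright on the sill, origin 30 above the table; its top edge stands 45 above the cupboard's roof and is where it is taken
- tray (a joint): travel in m of the cupboard's sliding tray toward the cupboard's -x: 0 = fully home, 0.185 = fully out (end stop). Friction 2.5 N plus 6 N per m/s. Tray floor 48 above the table, 244 wide, edging 12 high round it. The panel in place blocks it. Fully out, the brackets are clear of the roof
- tray_pull (a point): centre of the top of the tray's pull: an upright wooden plate 12 thick (cupboard x) x 50 wide (y), top 100 above the table, sticking out of the front through the panel's cut-out, 41 clear of the panel
- bricks: two thin cream firebricks stacked flat, fixed, together 230 long (y) x 114 deep (x), 76 high. Origin: middle of the foot of the face that looks at its -x (toward the middle of the table); that face is at x=0, the bricks extend to +x
- brush: bystander: brush lying in front of the bins, 170 long along x, under 25 high
- rib: bystander: dark wooden throwing rib lying flat beside the bins, 90 (x) x 45 x 10
- loop_tool: bystander: turning tool lying at the left front, 160 long (x), 14 high
- vase: bystander: clay vase, 88 wide, 108 high, left rear

How it is judged:
By the outcome, as a careful person would: the job done as asked, in the order asked, and still so for the second after the job is handed in, with the robot touching nothing.
Of bracket_1, bracket_3, bracket_5 only 2 to 3 are there at a start; the rules pass over those that are not, and their reading is None.
Of bracket_2, bracket_4, bracket_6 only 2 to 3 are there at a start; the rules pass over those that are not, and their reading is None.
At some moment in a run one of bracket_1, bracket_2, bracket_3, bracket_4, bracket_5, bracket_6 may be knocked a few centimetres aside while the robot is not near it.
It also fails if it takes over 210 s, if anything falls off the work surface, if the arm or the gripper's body presses on something with over 40 N, if the wrist force passes 120 N, or if a joint passes its speed limit or range.

## Robot

A 6-joint arm with a two-finger parallel gripper is mounted at the origin on the work surface. World frame = base frame: x ahead of the robot, y to its left, z up, the work surface at z = 0. Lengths are in mm, angles in rad, forces in N, time in s.
With the tool pointing down it reaches from about 350 to 775 mm from the base axis. Payload 7.3 kg.
Tool frame: the origin (TCP) lies at the very end of the fingers, on their centre line; the grasp point (between the pads) lies 19 mm behind it (bot.grip_point_offset is the distance from the TCP to the grasp point, in mm); z points along the fingers, y is the line along which they close (so a half turn about z gives the same grasp; the last joint's range is limited). The gripper opens to 92 mm and grips with 3 to 60 N. Pads are 19 mm wide; open, the fingers measure 130 mm over their backs; the gripper's body (75 mm by 190 mm) begins 47 mm behind the grasp point.
Start: joints at [1.003, 0.342, 1.524, -0, 1.275, -0.146], TCP at [214.925, 479.012, 226.741] pointing down, gripper open.
Joint ranges: [-2.53, 2.53], [-0.77, 2.02], [0.04, 2.7], [-1, 4.14], [0.28, 2.66], [-3.11, 3.11]. Speed limits (rad/s): [2.57, 2.57, 3.14, 3.14, 3.14, 3.14].

## Interface

Orientations are given as [roll, pitch, yaw] about the fixed x, y, z axes, in that order (R = Rz(yaw) Ry(pitch) Rx(roll)).
In Python, from plant import bot gives the robot as it stands. The module is installed in compiled form; this text tells all that it offers.
- The arm moves only by the shell command python3 -m jog 'ROWS' [OPENING]. ROWS is JSON, a list of rows, each a list of 6 numbers: the shift along the tool's x, y, z in mm, then the turn, a rotation vector about the tool's x, y, z in rad. In form: [[dx, dy, dz, rx, ry, rz], ...]. A call has 1 to 12 rows; each row shifts and turns the commanded pose from where the row before left it, along the tool's axes as they then stand; what a row does not reach is not made up. A row lasts 1/10 s, in which the tool goes at most 50 mm and 8.59 degrees, less where a joint would pass 70% of its speed; a pose out of reach is approached as far as the arm can. A call with a gripper value outside its range is refused whole. OPENING is the opening in per cent of the stroke, from 0 (shut) to 100 (fully open), set as the call begins (- or left out, the last holds). The fingers move at their own pace and stop on an object; the grip force is fixed at half the most. Time passes only in rows, so rows that do not move let the fingers close. It gives the time, the measured TCP pose, the force, the opening and the grip force at its end, in the units of the state.
- bot.get_obs(): the state, without advancing time (a new reading comes with each control period).
- bot.capture(name): name is "scene" or "top" or "wrist"; returns the picture (400x640x3 uint8, red, green, blue); there is no depth.
- bot.camera_model(name): a dict with "fx", "fy", "cx", "cy" (pixels), "position" and "orientation" of the camera in the world; the wrist camera has in their place "T_tool_cam" (4x4, takes a point from camera to tool coordinates, whose origin is the TCP and whose axes are the flange's). Camera axes: x right, y down, z forward; pixel columns grow to the right and rows downward; lengths in mm; the calibration is good to about 2 mm. A picture is of the moment at which its call begins: read the wrist's pose just before it. camera_model takes no time and is no camera call.
- bot.close_job(): hands the job in; it is judged then, once.
Trained networks look in the newest picture that a camera, given by its name, has taken for a name from the list of things; names that differ only in an ending like _2 or _b are one class to them, and where a whole thing is asked for, a point or a joint stands for the part that bears it (a point fixed in the world has none). Each returns a list of dicts, best first, with "p" (0 to 1); they miss things now and then, are a little off and sometimes report something else, mostly with a low value. They report only what shows in the picture. A call takes as long as a camera call.
- bot.outline_of(target, camera): "mask" (400x640 bool, what is visible of it) and "pixel" ([column, row] in pixels, amid what is visible of it).
The state is a dict: "time": time; "joint_positions": joint angles; "dq": joint speeds; "tau": joint torques, N m; "tool_pos": TCP position; "tcp_rot": TCP orientation; "contact_force": force on the tool from outside, world axes, zero at the start; "moment": the same for the moment, N m; "grip_width": finger opening in mm; "finger_force": force on a finger pad.
Only numpy, scipy, OpenCV 4.12 (cv2) and the standard library are available. Lean on these libraries where they do the work, as an engineer would, in place of code of your own. Each camera call takes 0.05 s, during which the arm holds its last target. There are 200 camera calls.

## Working session

There is one attempt and no reset: what is moved stays moved. The work goes in short steps, Python scripts to look and compute and a shell command to move; the robot and the scene stay as the last step left them, time stands still between calls to the robot, and variables do not carry over. Pictures are saved under pics/ and viewed, at most 14 in all, crops included, and the job is handed in when it is done.

```bash
mkdir -p pics; ls; cat > h.py <<'E'
from plant import bot
import numpy as np, cv2
from scipy.spatial.transform import Rotation as R
def cam(n):
    m=bot.camera_model(n); K=np.array([[m['fx'],0,m['cx']],[0,m['fy'],m['cy']],[0,0,1.]])
    if 'T_tool_cam' in m:
        o=bot.get_obs(); T=np.eye(4); T[:3,:3]=R.from_euler('xyz',o['tcp_rot']).as_matrix(); T[:3,3]=o['tool_pos']
        T=T@np.array(m['T_tool_cam']); return K,T[:3,:3],T[:3,3]
    q=np.array(m['orientation'],float)
    Rm=q if q.shape==(3,3) else R.from_euler('xyz',q).as_matrix() if q.size==3 else None
    return K,Rm,np.array(m['position'],float)
def proj(c,P):
    K,Rm,t=c; p=(np.atleast_2d(P)-t)@Rm@K.T; return p[:,:2]/p[:,2:]
def ray(c,uv):
    K,Rm,t=c; d=np.linalg.solve(K,np.array([uv[0],uv[1],1.])); d=Rm@d; return t,d/np.linalg.norm(d)
def atz(c,uv,z):
    t,d=ray(c,uv); return t+d*(z-t[2])/d[2]
def save(n,f):
    im=bot.capture(n); cv2.imwrite('pics/'+f,im[:,:,::-1]); return im
def st():
    o=bot.get_obs(); print(round(o['time'],2),np.round(o['tool_pos'],1),np.round(o['tcp_rot'],3),'F',np.round(o['contact_force'],1),'w',round(o['grip_width'],1),'ff',round(o['finger_force'],1)if np.isscalar(o['finger_force']) else o['finger_force'])
E
python3 - <<'E'
from h import *
st()
print({k:bot.camera_model('top')[k] for k in ('position','orientation','fx')},bot.camera_model('scene')['position'],bot.camera_model('wrist')['T_tool_cam'])
a=save('top','top0.png');b=save('scene','scene0.png')
for cn in('top','scene'):
  c=cam(cn)
  for n in('cupboard','panel','tray','tray_pull','crate','tub','bricks','brush','rib','loop_tool','vase'):
    L=bot.outline_of(n,cn)
    for d in L[:1]:
        m=d['mask'].astype(np.uint8); 
        if m.sum()==0: continue
        r=cv2.minAreaRect(np.argwhere(m)[:,::-1].astype(np.float32))
        print(cn,n,round(d['p'],2),np.round(d['pixel']),'rect',np.round(r[0]),np.round(r[1]),round(r[2],1),np.round(atz(c,r[0],50)))
E
```

```text
pics
0.0 [214.7 478.6 226. ] [-3.14 -0.    2.72] F [-0.3  0.8  0.3] w 91.8 ff 0.0
{'position': array([ 357.16268931,   40.40845288, 1040.27117987]), 'orientation': array([-2.92304190e+00,  1.81579621e-03, -1.52512647e+00]), 'fx': 391.85480643840236} [1131.8710526   724.84977021  863.15968837] [[ 1.58428629e-04 -9.66796050e-01 -2.55549159e-01  6.77369462e+01]
 [ 9.99999591e-01  3.80736869e-04 -8.20454027e-04 -3.98273237e-01]
 [ 8.90508700e-04 -2.55548925e-01  9.66795715e-01 -1.58579782e+02]
 [ 0.00000000e+00  0.00000000e+00  0.00000000e+00  1.00000000e+00]]
top cupboard 0.71 [310. 119.] rect [313. 131.] [120. 120.] 3.8 [755.  70.  50.]
top panel 0.77 [310. 166.] rect [309. 163.] [115.  18.] 3.9 [664.  76.  50.]
top tray 0.6 [307. 182.] rect [309. 180.] [22. 20.] 90.0 [618.  74.  50.]
top tray_pull 0.61 [312. 180.] rect [310. 180.] [22. 19.] 90.0 [618.  73.  50.]
top crate 0.64 [447. 192.] rect [447. 191.] [88. 61.] 5.9 [ 606. -284.   50.]
top tub 0.88 [448. 275.] rect [449. 273.] [63. 93.] 87.1 [ 397. -286.   50.]
top bricks 0.65 [173. 265.] rect [173. 260.] [98. 56.] 45.0 [396. 404. 
[... 483 characters left out ...]
y 0.46 [326. 214.] rect [326. 213.] [17.  4.] 45.0 [567.  36.  50.]
scene tray_pull 0.57 [320. 209.] rect [325. 212.] [16.  4.] 45.0 [566.  33.  50.]
scene crate 0.81 [255. 171.] rect [253. 168.] [65. 51.] 50.8 [ 623. -274.   50.]
scene tub 0.84 [306. 150.] rect [306. 150.] [70. 41.] 31.0 [ 422. -259.   50.]
scene bricks 0.56 [467. 275.] rect [469. 269.] [99. 59.] 76.9 [407. 417.  50.]
scene brush 0.78 [339. 183.] rect [340. 183.] [14. 37.] 33.7 [444. -44.  50.]
scene rib 0.68 [423. 223.] rect [420. 223.] [ 7. 50.] 79.8 [380. 228.  50.]
scene loop_tool 0.57 [422. 223.] rect [424. 222.] [ 7. 41.] 76.4 [369. 233.  50.]
scene vase 0.88 [357. 298.] rect [356. 297.] [37. 57.] 6.3 [691. 309.  50.]
```

```bash
python3 - <<'E'
import cv2
a=cv2.imread('pics/top0.png');cv2.imwrite('pics/t0c.png',cv2.resize(a[80:340,110:510],None,fx=2,fy=2,interpolation=cv2.INTER_CUBIC))
E
```

```text
(no output)
```

View pics/t0c.png

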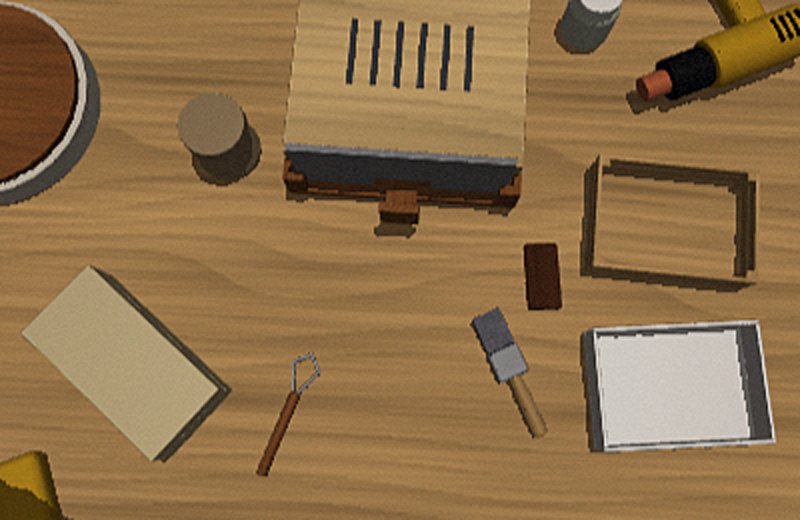

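The top view shows the cupboard with the panel (crop row ~155), the pull at (400,205) and the bricks' long face running from (92,266) to (228,389). The crate is far right and the tub near right. I'll make a planning helper and go closer.

```bash
cat >> h.py <<'E'
def plan(pos,yaw,tilt=None,rpy=None):
    """prints turn (rotvec in the tool frame) and then the shift in the turned tool frame"""
    o=bot.get_obs(); R0=R.from_euler('xyz',o['tcp_rot'])
    R1=R.from_euler('xyz',[np.pi,0,yaw])
    if tilt is not None: R1=R1*R.from_rotvec(tilt)
    rv=(R0.inv()*R1).as_rotvec(); d=R1.inv().apply(np.array(pos)-o['tool_pos'])
    print('turn',np.round(rv,3),'rows>=',int(np.ceil(np.linalg.norm(rv)/.148)),'shift',np.round(d,1),'rows>=',int(np.ceil(np.linalg.norm(d)/48)))
def tri(obs):
    A=np.zeros((3,3));b=np.zeros(3)
    for c,uv in obs:
        t,d=ray(c,uv);M=np.eye(3)-np.outer(d,d);A+=M;b+=M@t
    return np.linalg.solve(A,b)
E
python3 - <<'E'
from h import *
c=cam('top')
f=lambda u,v,z:np.round(atz(c,(110+u/2,80+v/2),z),0)
print('panel',f(285,148,155),f(523,162,155)); print('pull',f(400,195,100))
print('bricks top',[f(*p,76) for p in((92,266),(22,333),(155,460),(228,389))])
print('crate',[f(*p,56) for p in((585,272),(755,285),(752,178),(598,160))],'tub',[f(*p,56) for p in((593,450),(774,441),(758,322),(590,330))])
plan([650,75,330],np.pi/2+.0)
E
```

```text
panel [648. 207. 155.] [644. -75. 155.]
pull [612.  70. 100.]
bricks top [array([509., 451.,  76.]), array([422., 525.,  76.]), array([281., 345.,  76.]), array([367., 266.,  76.])]
crate [array([ 533., -169.,   56.]), array([ 526., -384.,   56.]), array([ 667., -387.,   56.]), array([ 683., -186.,   56.])] tub [array([ 315., -178.,   56.]), array([ 335., -397.,   56.]), array([ 479., -385.,   56.]), array([ 460., -175.,   56.])]
turn [ 0.    -0.     1.149] rows>= 8 shift [-404.   435.1 -103.2] rows>= 13
```

```bash
python3 -m jog '[[0,0,-30,0,0,0.144],[0,0,-30,0,0,0.144],[0,0,-30,0,0,0.144],[0,0,-13,0,0,0.144],[0,0,0,0,0,0.144],[0,0,0,0,0,0.144],[0,0,0,0,0,0.144],[0,0,0,0,0,0.141]]'; python3 -m jog '[[-33,36,0,0,0,0],[-33,36,0,0,0,0],[-33,36,0,0,0,0],[-33,36,0,0,0,0],[-33,36,0,0,0,0],[-33,36,0,0,0,0],[-33,36,0,0,0,0],[-33,36,0,0,0,0],[-33,36,0,0,0,0],[-33,36,0,0,0,0],[-33,36,0,0,0,0],[-33,36,0,0,0,0]]'; python3 -m jog '[[0,0,0,0,0,0]]'
python3 - <<'E'
from h import *
st(); c=cam('wrist'); save('wrist','w1.png')
print(np.round(proj(c,[[648,207,155],[644,-75,155],[612,70,100]])))
E
```

```text
time: 2.0
tool_pos: [214.9, 479.0, 329.8]
tcp_rot: [3.142, -0.0, 1.565]
contact_force: [-0.0, -0.0, 0.6]
grip_width: 91.7
finger_force: 0.0
time: 3.2
tool_pos: [648.1, 81.4, 329.7]
tcp_rot: [3.141, -0.0, 1.571]
contact_force: [0.3, 1.0, -0.2]
grip_width: 91.7
finger_force: 0.0
time: 3.3
tool_pos: [650.0, 77.8, 326.7]
tcp_rot: [-3.139, 0.002, 1.565]
contact_force: [-1.9, 0.9, -0.3]
grip_width: 91.8
finger_force: 0.0
3.3 [650.   77.8 326.7] [-3.139e+00  2.000e-03  1.565e+00] F [-1.9  0.9 -0.3] w 91.8 ff 0.0
[[319.  49.]
 [318. 297.]
 [293. 174.]]
```

View pics/w1.png

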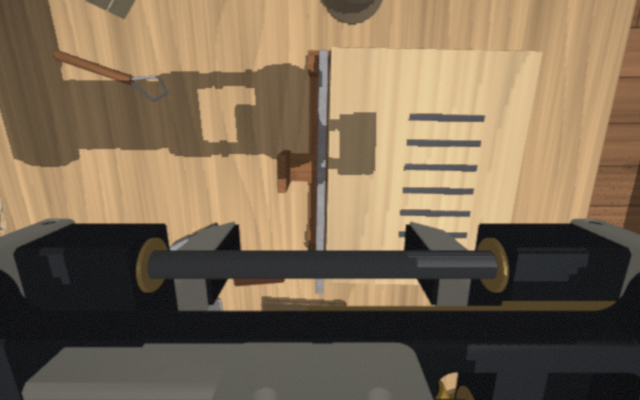

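The panel's top edge runs from (323,52) to (320,290), with the pull at (290,170) left of it.

```bash
python3 - <<'E'
from h import *
c=cam('wrist');t=cam('top')
a=(323,52);b=(320,290);
print(np.round(tri([(c,a),(t,(110+285/2,80+149/2))])),np.round(tri([(c,b),(t,(110+522/2,80+161/2))])))
print(np.round(atz(c,a,155)),np.round(atz(c,b,155)),'pull',np.round([atz(c,p,100) for p in((278,151),(278,191),(290,151),(290,191))]))
plan([651,66,129],1.571-.0)
E
```

```text
[650. 209. 146.] [647. -74. 140.]
[650. 207. 155.] [645. -62. 155.] pull [[593. 102. 100.]
 [591.  50. 100.]
 [608. 102. 100.]
 [606.  50. 100.]]
turn [-0.003  0.    -0.004] rows>= 1 shift [-14.3   2.6 198.5] rows>= 5
```

```bash
python3 -m jog '[[-4,-1,40,0,0,0],[-4,-1,40,0,0,0],[0,0,40,0,0,0],[0,0,40,0,0,0],[0,0,20,0,0,0],[0,0,18,0,0,0],[0,0,0,0,0,0]]' 60; python3 -m jog '[[0,0,0,0,0,0],[0,0,0,0,0,0],[0,0,0,0,0,0],[0,0,0,0,0,0],[0,0,0,0,0,0],[0,0,0,0,0,0],[0,0,0,0,0,0],[0,0,0,0,0,0]]' 0
python3 - <<'E'
from h import *
st()
E
```

```text
time: 4.05
tool_pos: [642.7, 76.1, 129.3]
tcp_rot: [-3.136, -0.0, 1.572]
contact_force: [-0.1, 0.6, 0.5]
grip_width: 55.3
finger_force: 0.0
time: 4.85
tool_pos: [645.3, 75.0, 131.9]
tcp_rot: [3.141, -0.0, 1.57]
contact_force: [0.9, 0.3, 0.9]
grip_width: 9.0
finger_force: 29.9
4.85 [645.3  75.  131.9] [ 3.141 -0.     1.57 ] F [0.9 0.3 0.9] w 9.0 ff 29.9
```

```bash
python3 -m jog '[[0,0,-5,0,0,0],[0,0,-10,0,0,0],[0,0,-15,0,0,0],[0,0,-15,0,0,0],[0,0,-15,0,0,0],[0,0,-20,0,0,0],[0,0,-20,0,0,0],[0,0,-20,0,0,0],[0,0,-20,0,0,0],[0,0,-20,0,0,0],[0,0,0,0,0,0]]'; 
python3 - <<'E'
from h import *
st(); c=cam('scene'); save('scene','s1.png')
save('wrist','w2.png')
A=np.array([509.,451]);B=np.array([367.,266]); u=(A-B)/np.linalg.norm(A-B);n=np.array([u[1],-u[0]]);m=(A+B)/2
print('len',np.linalg.norm(A-B),'u',u,'n',n,'mid',m,'yaw n',np.arctan2(n[1],n[0]))
E
```

```text
time: 5.95
tool_pos: [645.6, 75.1, 295.4]
tcp_rot: [3.136, -0.0, 1.571]
contact_force: [0.1, -0.3, -2.3]
grip_width: 8.5
finger_force: 30.0
5.95 [645.6  75.1 295.4] [ 3.136 -0.     1.571] F [ 0.1 -0.3 -2.3] w 8.5 ff 30.0
len 233.21449354617735 u [0.60888154 0.79326116] n [ 0.79326116 -0.60888154] mid [438.  358.5] yaw n -0.6546498749887592
```

View pics/w2.png

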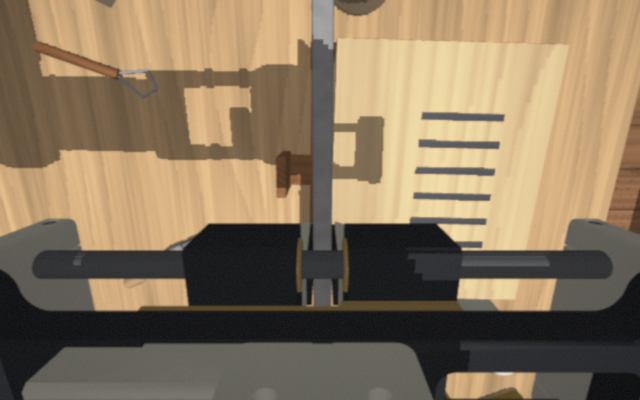

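```bash
python3 - <<'E'
from h import *
plan([486,322,290],.916)
E
```

```text
turn [-0.     0.     0.655] rows>= 5 shift [  99.3 -276.1    1.6] rows>= 7
```

```bash
python3 -m jog '[[0,0,0,0,0,0.1],[0,0,0,0,0,0.1],[0,0,0,0,0,0.1],[0,0,0,0,0,0.1],[0,0,0,0,0,0.1],[0,0,0,0,0,0.1],[0,0,0,0,0,0.055],[0,0,0,0,0,0]]'; python3 -m jog '[[10,-28,0,0,0,0],[10,-28,0,0,0,0],[10,-28,0,0,0,0],[10,-28,0,0,0,0],[10,-28,0,0,0,0],[10,-28,0,0,0,0],[10,-28,0,0,0,0],[10,-28,0,0,0,0],[10,-28,0,0,0,0],[10,-24,0,0,0,0],[0,0,0,0,0,0],[0,0,0,0,0,0]]'
python3 - <<'E'
from h import *
st(); c=cam('wrist'); save('wrist','w3.png')
P=[[509,451,76],[422,525,76],[281,345,76],[367,266,76]]
print(np.round(proj(c,P)))
L=bot.outline_of('bricks','wrist')
for d in L[:2]:
    m=d['mask'].astype(np.uint8); cs=max(cv2.findContours(m,0,2)[0],key=cv2.contourArea)
    print(d['p'],cv2.approxPolyDP(cs,5,True)[:,0].tolist())
E
```

```text
time: 6.85
tool_pos: [644.2, 75.0, 290.0]
tcp_rot: [-3.139, 0.002, 0.915]
contact_force: [-0.8, 0.6, -2.2]
grip_width: 8.8
finger_force: 30.0
time: 8.05
tool_pos: [486.4, 322.6, 291.0]
tcp_rot: [-3.141, 0.001, 0.918]
contact_force: [-0.4, -0.1, -2.9]
grip_width: 9.0
finger_force: 30.0
8.05 [486.4 322.6 291. ] [-3.141e+00  1.000e-03  9.180e-01] F [-0.4 -0.1 -2.9] w 9.0 ff 30.0
[[269.  70.]
 [169.  64.]
 [189. 249.]
 [276. 256.]]
0.85 [[172, 63], [186, 241], [208, 223], [277, 223], [277, 73], [261, 64]]
```

View pics/w3.png

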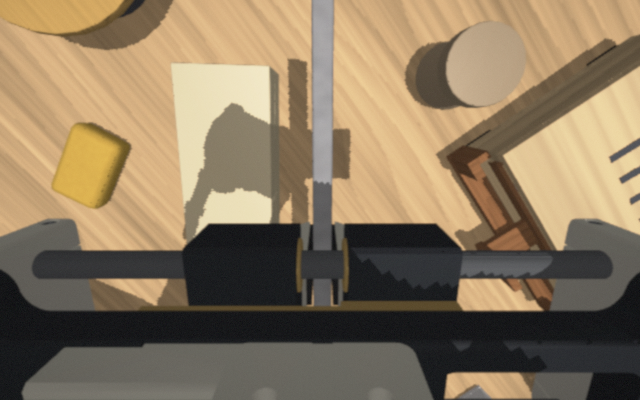

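Bricks' upper front edge runs (270,67)–(272,223), nearly parallel to the held panel.

```bash
python3 - <<'E'
from h import *
c=cam('wrist'); im=cv2.imread('pics/w3.png').astype(int)
pts=[]
for r in range(75,222,10):  # bright/dark border near col 270
    g=im[r,255:290].sum(1); j=np.argmin(np.diff(g)); pts.append((255+j+.5,r)); 
print(pts)
W=np.array([atz(c,p,76) for p in pts])[:,:2]
mid=np.median(W,0); u=np.linalg.svd(W-W.mean(0))[2][0]; u*=np.sign(u[1]); n=np.array([u[1],-u[0]])
print('yaw face',np.arctan2(n[1],n[0]),'off vs top mid',n@(mid-[438,358.5]), 'corner',np.round(atz(c,(270,67),76)),np.round(atz(c,(269.5,70),76)))
o=bot.get_obs(); print('tcp n-offset from face',n@(o['tool_pos'][:2]-mid), np.arctan2(u[1],u[0]))
E
```

```text
[(np.float64(269.5), 75), (np.float64(269.5), 85), (np.float64(269.5), 95), (np.float64(269.5), 105), (np.float64(270.5), 115), (np.float64(288.5), 125), (np.float64(270.5), 135), (np.float64(270.5), 145), (np.float64(270.5), 155), (np.float64(269.5), 165), (np.float64(270.5), 175), (np.float64(271.5), 185), (np.float64(263.5), 195), (np.float64(271.5), 205), (np.float64(271.5), 215)]
yaw face -0.712214020581838 off vs top mid -2.2233579476728482 corner [513. 452.  76.] [511. 450.  76.]
tcp n-offset from face 63.454564589489024 0.8585823062130585
```

```bash
python3 -m jog '[[0,0,0,-0.131,0,0.011],[0,0,0,-0.131,0,0.011],[0,-13,20,0,0,0],[0,-13,20,0,0,0],[0,-13,20,0,0,0],[0,-13,21,0,0,0],[0,-13,21,0,0,0],[0,-13,21,0,0,0],[0,-13,21,0,0,0],[0,-11,18,0,0,0],[0,0,0,0,0,0],[0,0,0,0,0,0]]'
python3 - <<'E'
from h import *
st(); save('wrist','w4.png'); c=cam('wrist')
E
```

```text
time: 9.35
tool_pos: [443.9, 357.8, 109.1]
tcp_rot: [2.879, -0.003, 0.894]
contact_force: [0.5, 0.1, -2.3]
grip_width: 9.0
finger_force: 30.0
9.35 [443.9 357.8 109.1] [ 2.879 -0.003  0.894] F [ 0.5  0.1 -2.3] w 9.0 ff 30.0
```

View pics/w4.png

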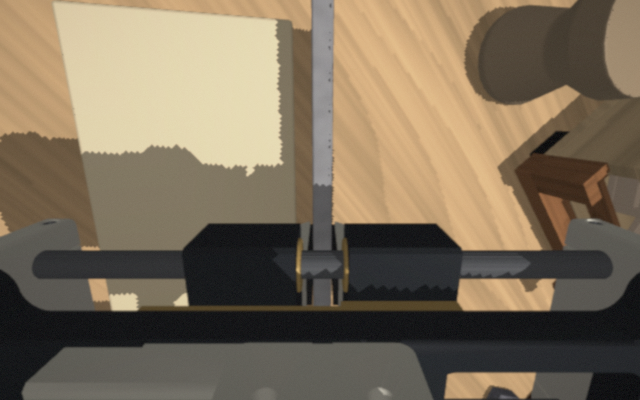

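Panel hangs parallel to and ~10–15 mm clear of the brick edge. Lowering to the table.

```bash
python3 -m jog '[[0,-0.6,2.5,0,0,0],[0,-0.6,2.5,0,0,0],[0,-0.3,1,0,0,0],[0,0,0,0,0,0]]'; python3 -m jog '[[0,-0.3,1,0,0,0],[0,-0.3,1,0,0,0],[0,0,0,0,0,0]]';  python3 -m jog '[[0,-0.3,1,0,0,0],[0,-0.3,1,0,0,0],[0,0,0,0,0,0]]'
```

```text
time: 9.8
tool_pos: [443.3, 358.1, 102.7]
tcp_rot: [2.88, -0.003, 0.894]
contact_force: [0.2, -0.2, -3.1]
grip_width: 8.8
finger_force: 30.0
time: 10.1
tool_pos: [443.1, 358.3, 100.4]
tcp_rot: [2.88, -0.003, 0.894]
contact_force: [-0.9, -0.3, -2.7]
grip_width: 8.8
finger_force: 30.0
time: 10.4
tool_pos: [443.4, 358.6, 99.5]
tcp_rot: [2.879, -0.004, 0.894]
contact_force: [-2.6, 1.1, 4.9]
grip_width: 8.5
finger_force: 30.0
```

```bash
python3 -m jog '[[0,0.3,-1,0,0,0],[0,-2,-0.5,0,0,0],[0,-1,-0.3,0,0,0],[0,0,0,0,0,0]]'; python3 -m jog '[[0,-1.5,-0.4,0,0,0],[0,0,0,0,0,0]]';  python3 -m jog '[[0,-1.5,-0.4,0,0,0],[0,0,0,0,0,0]]'
```

```text
time: 10.8
tool_pos: [440.8, 360.2, 99.5]
tcp_rot: [2.879, -0.003, 0.894]
contact_force: [0.7, -0.0, -0.2]
grip_width: 9.0
finger_force: 30.0
time: 11.0
tool_pos: [439.5, 361.2, 99.5]
tcp_rot: [2.88, -0.003, 0.894]
contact_force: [-0.4, -0.8, -0.7]
grip_width: 8.8
finger_force: 30.0
time: 11.2
tool_pos: [438.2, 362.3, 99.5]
tcp_rot: [2.88, -0.003, 0.894]
contact_force: [0.7, -0.1, -0.8]
grip_width: 8.8
finger_force: 30.0
```

```bash
python3 -m jog '[[0,-1.5,-0.4,0,0,0],[0,0,0,0,0,0]]';  python3 -m jog '[[0,-1.5,-0.4,0,0,0],[0,0,0,0,0,0]]';  python3 -m jog '[[0,-1.5,-0.4,0,0,0],[0,0,0,0,0,0]]'
```

```text
time: 11.4
tool_pos: [437.0, 363.3, 99.5]
tcp_rot: [2.88, -0.003, 0.894]
contact_force: [1.7, 0.1, -1.2]
grip_width: 9.1
finger_force: 30.0
time: 11.6
tool_pos: [436.0, 364.1, 99.6]
tcp_rot: [2.879, -0.003, 0.894]
contact_force: [1.8, -0.6, -1.4]
grip_width: 8.8
finger_force: 30.0
time: 11.8
tool_pos: [435.7, 364.3, 99.5]
tcp_rot: [2.878, -0.003, 0.894]
contact_force: [6.5, -5.5, -3.1]
grip_width: 8.7
finger_force: 30.0
```

```bash
python3 -m jog '[[0,1,0.3,0,0,0],[0,0,0,0,0,0]]'; python3 -m jog '[[0,0,0,0,0,0],[0,0,0,0,0,0],[0,0,0,0,0,0],[0,0,0,0,0,0]]' 28; python3 -m jog '[[0,0,-10,0,0,0],[0,0,-20,0,0,0],[0,0,-30,0,0,0],[0,0,-40,0,0,0],[0,0,-40,0,0,0],[0,0,-40,0,0,0],[0,0,0,0.131,0,0],[0,0,0,0.131,0,0],[0,0,0,0,0,0]]'
python3 - <<'E'
from h import *
st(); save('wrist','w5.png');a=save('scene','s2.png')
cv2.imwrite('pics/s2c.png',cv2.resize(a[180:330,350:550,::-1],None,fx=3,fy=3))
E
```

```text
time: 12.0
tool_pos: [435.8, 364.2, 99.5]
tcp_rot: [2.879, -0.003, 0.894]
contact_force: [2.8, -2.5, -1.9]
grip_width: 8.7
finger_force: 30.0
time: 12.4
tool_pos: [435.4, 364.7, 99.6]
tcp_rot: [2.88, -0.003, 0.894]
contact_force: [0.5, -0.7, -0.2]
grip_width: 25.6
finger_force: 0.0
time: 13.3
tool_pos: [400.6, 392.1, 274.7]
tcp_rot: [-3.14, -0.005, 0.891]
contact_force: [-0.2, -0.4, -0.4]
grip_width: 25.8
finger_force: 0.0
13.3 [400.6 392.1 274.7] [-3.14  -0.005  0.891] F [-0.2 -0.4 -0.4] w 25.8 ff 0.0
```

View pics/s2c.png

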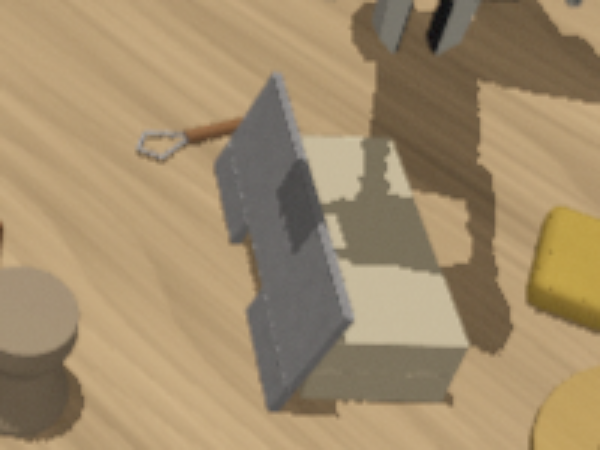

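Panel leans squarely on the bricks. Now to the pull.

```bash
python3 - <<'E'
from h import *
plan([600,30,270],1.56)
E
```

```text
turn [ 0.003 -0.002 -0.668] rows>= 5 shift [-360.4  204.6    3.6] rows>= 9
```

```bash
python3 -m jog '[[0,0,0,0,0,-0.13],[0,0,0,0,0,-0.13],[0,0,0,0,0,-0.13],[0,0,0,0,0,-0.13],[0,0,0,0,0,-0.13],[0,0,0,0,0,-0.018],[-36,20.5,0,0,0,0],[-36,20.5,0,0,0,0],[-36,20.5,0,0,0,0],[-36,20.5,0,0,0,0],[-36,20.5,0,0,0,0]]' 50; python3 -m jog '[[-36,20.5,0,0,0,0],[-36,20.5,0,0,0,0],[-36,20.5,0,0,0,0],[-36,20.5,0,0,0,0],[-36,20.5,0,0,0,0],[0,0,0,0,0,0],[0,0,0,0,0,0]]'
python3 - <<'E'
from h import *
st(); c=cam('wrist'); save('wrist','w6.png'); t=cam('top'); save('top','top1.png')
for n in('tray_pull',):
  for k,cc in(('wrist',c),('top',t)):
    for d in bot.outline_of(n,k)[:1]:
      p=np.argwhere(d['mask'])[:,::-1]; print(k,d['p'],d['pixel'],p.min(0),p.max(0),[np.round(atz(cc,q,100),0)for q in(p.min(0),p.max(0))])
E
```

```text
time: 14.5
tool_pos: [499.9, 211.4, 273.1]
tcp_rot: [3.139, -0.001, 1.56]
contact_force: [0.0, 0.3, -0.2]
grip_width: 45.9
finger_force: 0.0
time: 15.2
tool_pos: [600.6, 31.4, 272.3]
tcp_rot: [3.141, -0.002, 1.559]
contact_force: [1.1, -0.4, -0.1]
grip_width: 45.9
finger_force: 0.0
15.2 [600.6  31.4 272.3] [ 3.141e+00 -2.000e-03  1.559e+00] F [ 1.1 -0.4 -0.1] w 45.9 ff 0.0
wrist 0.71 [346.2, 134.5] [312  35] [378 214] [array([593., 174., 100.]), array([665., -13., 100.])]
top 0.7 [306.1, 162.1] [265 157] [356 174] [array([660., 186., 100.]), array([626., -44., 100.])]
```

View pics/w6.png

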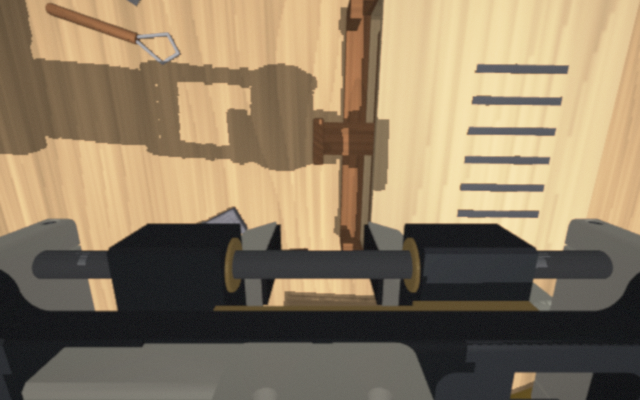

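Pull plate's top shows at columns 313–324, rows 118–163; the sill and posts lie along column ~360.

```bash
python3 - <<'E'
from h import *
c=cam('wrist')
print(np.round([atz(c,q,100) for q in((313,118),(313,163),(324.5,118),(324.5,163),(318.5,140))],1))
im=cv2.imread('pics/w6.png'); cv2.imwrite('pics/w6c.png',cv2.resize(im[100:180,290:400],None,fx=6,fy=6))
q=atz(c,(318.5,140),100)
plan([q[0],q[1],150],1.56)
E
```

```text
[[592.   96.3 100. ]
 [591.3  48.3 100. ]
 [604.2  96.2 100. ]
 [604.   48.2 100. ]
 [597.6  73.2 100. ]]
turn [ 0.002 -0.002  0.003] rows>= 1 shift [ 40.2  -3.1 123.1] rows>= 3
```

View pics/w6c.png

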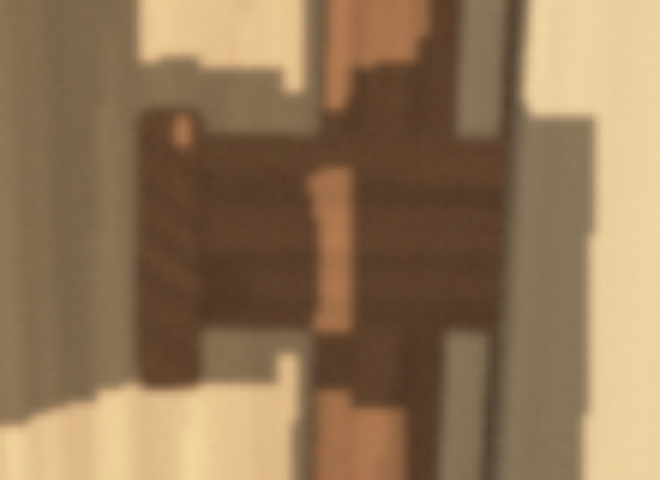

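The plate (left) with its stem behind: 12 × 48 mm at z=100, which matches. Gripping it.

```bash
python3 -m jog '[[14,-1,40,0,0,0],[14,-1,40,0,0,0],[13,-1,40,0,0,0],[0,0,40,0,0,0],[0,0,20,0,0,0],[0,0,6,0,0,0],[0,0,6,0,0,0],[0,0,0,0,0,0]]'; python3 -m jog '[[0,0,0,0,0,0],[0,0,0,0,0,0],[0,0,0,0,0,0],[0,0,0,0,0,0],[0,0,0,0,0,0],[0,0,0,0,0,0]]' 0
```

```text
time: 16.2
tool_pos: [598.8, 73.3, 81.7]
tcp_rot: [3.139, -0.002, 1.562]
contact_force: [-0.5, 0.6, -0.7]
grip_width: 45.6
finger_force: 0.0
time: 16.8
tool_pos: [596.8, 72.9, 81.1]
tcp_rot: [-3.14, -0.002, 1.562]
contact_force: [-5.9, -0.1, 4.8]
grip_width: 11.8
finger_force: 30.0
```

```bash
python3 -m jog '[[0,-3,0,0,0,0],[0,-6,0,0,0,0],[0,-9,0,0,0,0],[0,-11,0,0,0,0],[0,-11,0,0,0,0],[0,-11,0,0,0,0],[0,-11,0,0,0,0],[0,-11,0,0,0,0],[0,-11,0,0,0,0],[0,-11,0,0,0,0],[0,-11,0,0,0,0]]';python3 -m jog '[[0,-11,0,0,0,0],[0,-11,0,0,0,0],[0,-11,0,0,0,0],[0,-11,0,0,0,0],[0,-11,0,0,0,0],[0,-9,0,0,0,0],[0,-7,0,0,0,0],[0,-5,0,0,0,0],[0,-2,0,0,0,0],[0,0,0,0,0,0]]'
```

```text
time: 17.9
tool_pos: [491.9, 75.4, 81.1]
tcp_rot: [3.138, -0.005, 1.561]
contact_force: [3.0, 9.5, -0.4]
grip_width: 11.8
finger_force: 30.0
time: 18.9
tool_pos: [413.5, 77.3, 81.1]
tcp_rot: [3.139, -0.007, 1.56]
contact_force: [0.5, 19.1, 3.0]
grip_width: 11.7
finger_force: 30.0
```

```bash
python3 -m jog '[[3,-1,0,0,0,0],[2,-1,0,0,0,0],[0,0,0,0,0,0]]';python3 -m jog '[[1,-2,0,0,0,0],[0,0,0,0,0,0]]'
```

```text
time: 19.2
tool_pos: [412.4, 77.6, 81.1]
tcp_rot: [3.139, 0.001, 1.564]
contact_force: [1.6, -13.6, 3.3]
grip_width: 11.8
finger_force: 30.0
time: 19.4
tool_pos: [411.9, 77.7, 81.1]
tcp_rot: [3.136, 0.003, 1.563]
contact_force: [6.0, -17.9, -3.1]
grip_width: 11.5
finger_force: 30.0
```

```bash
python3 -m jog '[[-3,0,0,0,0,0],[0,0,0,0,0,0]]'; python3 -m jog '[[0,0,0,0,0,0],[0,0,0,0,0,0],[0,0,0,0,0,0],[0,0,-20,0,0,0],[0,0,-40,0,0,0],[0,0,-40,0,0,0],[0,0,-40,0,0,0],[0,0,-40,0,0,0],[0,0,-40,0,0,0],[0,0,-40,0,0,0],[0,0,0,0,0,0]]' 50
python3 -m jog '[[-20,20,-20,0,0,0],[-20,20,-20,0,0,0],[-20,20,0,0,0,0],[-10,20,0,0,0,0],[0,10,0,0,0,0],[0,0,0,0,0,0]]'
python3 - <<'E'
from h import *
st();save('wrist','w7.png');
a=save('top','top2.png')
cv2.imwrite('pics/top2c.png',cv2.resize(a[140:260,240:380,::-1],None,fx=5,fy=5,interpolation=cv2.INTER_CUBIC))
E
```

```text
time: 19.6
tool_pos: [411.9, 77.5, 81.1]
tcp_rot: [3.136, -0.003, 1.561]
contact_force: [7.2, 1.3, -2.9]
grip_width: 11.7
finger_force: 30.0
time: 20.7
tool_pos: [411.5, 77.0, 345.4]
tcp_rot: [3.13, -0.002, 1.562]
contact_force: [0.3, -0.8, 0.7]
grip_width: 46.0
finger_force: 0.0
time: 21.3
tool_pos: [499.6, 6.3, 379.1]
tcp_rot: [-3.141, -0.003, 1.562]
contact_force: [1.7, -0.2, 0.1]
grip_width: 45.6
finger_force: 0.0
21.3 [499.6   6.3 379.1] [-3.141e+00 -3.000e-03  1.562e+00] F [ 1.7 -0.2  0.1] w 45.6 ff 0.0
```

View pics/w7.png

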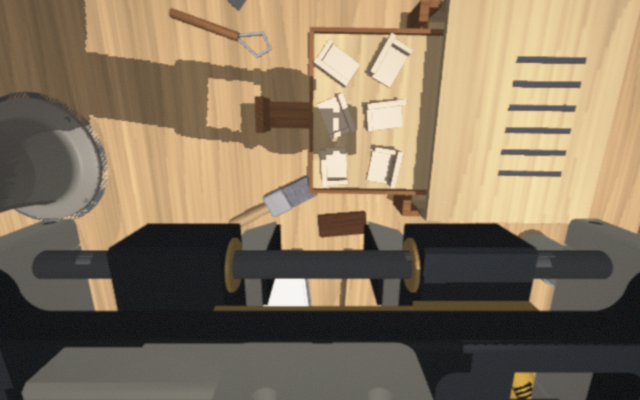

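Six brackets stand on the tray (columns 315–410, rows 35–185), so I need closer views.

```bash
python3 -m jog '[[10,12,-0,0,0,0],[12,11,40,0,0,0],[15,11,40,0,0,0],[15,11,40,0,0,0],[15,0,40,0,0,0],[0,0,20,0,0,0],[0,0,0,0,0,0],[0,0,0,0,0,0]]'
python3 - <<'E'
from h import *
import pickle
st();c=cam('wrist');im=save('wrist','w8.png');L=bot.outline_of('bracket_1','wrist'); print(len(L),[(round(d['p'],2),np.round(d['pixel']).tolist(),int(d['mask'].sum())) for d in L])
pickle.dump((c,im,L),open('v8.pkl','wb'))
E
python3 -m jog '[[-25,0,0,0,0,0],[-25,0,0,0,0,0],[-25,0,0,0,0,0],[-25,0,0,0,0,0],[0,0,0,0,0,0],[0,0,0,0,0,0]]'
python3 - <<'E'
from h import *
import pickle
st();c=cam('wrist');im=save('wrist','w9.png');L=bot.outline_of('bracket_1','wrist'); print(len(L),[(round(d['p'],2),np.round(d['pixel']).tolist(),int(d['mask'].sum())) for d in L])
pickle.dump((c,im,L),open('v9.pkl','wb'))
a=cv2.imread('pics/w8.png')[0:215,210:470];b=cv2.imread('pics/w9.png')[0:215,210:470]
cv2.imwrite('pics/m1.png',cv2.resize(np.vstack([a[:, :],b]),None,fx=1.39,fy=1.39,interpolation=cv2.INTER_CUBIC) if 0 else cv2.resize(np.hstack([a,b]),(800,331),interpolation=cv2.INTER_CUBIC))
E
```

```text
time: 22.2
tool_pos: [545.1, 73.5, 202.0]
tcp_rot: [3.139, -0.002, 1.563]
contact_force: [0.7, 0.0, 1.1]
grip_width: 45.7
finger_force: 0.0
22.2 [545.1  73.5 202. ] [ 3.139e+00 -2.000e-03  1.563e+00] F [0.7 0.  1.1] w 45.7 ff 0.0
6 [(0.96, [378.0, 106.0], 2821), (0.88, [293.0, 111.0], 2909), (0.82, [298.0, 241.0], 1067), (0.79, [361.0, 236.0], 282), (0.64, [368.0, 182.0], 2193), (0.57, [303.0, 188.0], 2348)]
time: 22.9
tool_pos: [544.8, -27.3, 202.0]
tcp_rot: [3.137, -0.002, 1.56]
contact_force: [0.5, -0.2, -0.7]
grip_width: 45.7
finger_force: 0.0
22.9 [544.8 -27.3 202. ] [ 3.137e+00 -2.000e-03  1.560e+00] F [ 0.5 -0.2 -0.7] w 45.7 ff 0.0
6 [(0.97, [292.0, 161.0], 2655), (0.95, [300.0, 9.0], 1183), (0.85, [373.0, 76.0], 3127), (0.79, [377.0, 159.0], 2766), (0.66, [298.0, 80.0], 2860), (0.65, [374.0, 10.0], 1154)]
```

View pics/m1.png

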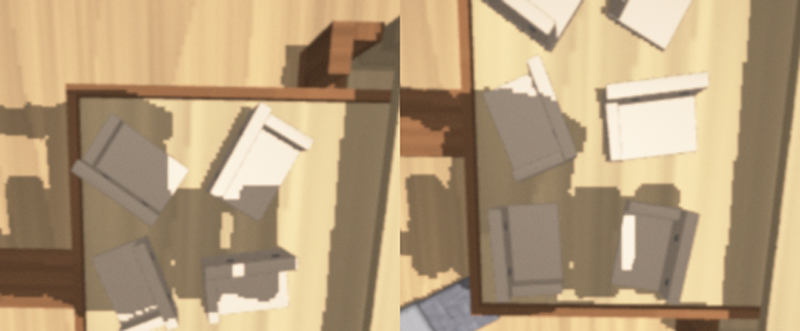

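Plan-like view (x right, y up): six brackets, two columns of three. I'll fit the bracket model (both hands) to the masks and edges.

```bash
cat > fit.py <<'E'
from h import *
import pickle
from scipy.optimize import minimize
def boxes(hand):  # hand +1 left
    return [((-20,20),(-28,28),(0,7)),((12,20),(-28,28),(0,38)),((-20,20),(21,28) if hand>0 else (-28,-21),(0,25))]
def corners(b): return np.array([[x,y,z] for x in b[0] for y in b[1] for z in b[2]],float)
def xf(P,q,z0):
    c,s=np.cos(q[2]),np.sin(q[2]); return np.c_[P[:,0]*c-P[:,1]*s+q[0],P[:,0]*s+P[:,1]*c+q[1],P[:,2]+z0]
FACES=[(0,1,3,2),(4,5,7,6),(0,1,5,4),(2,3,7,6),(0,2,6,4),(1,3,7,5)]
NRM=[(-1,0,0),(1,0,0),(0,-1,0),(0,1,0),(0,0,-1),(0,0,1)]
def sil(c,q,hand,z0,S=4,off=(0,0),shape=(400,640)):
    m=np.zeros(shape,np.uint8)
    for b in boxes(hand):
        p=proj(c,xf(corners(b),q,z0)); h=cv2.convexHull(np.float32(p))
        cv2.fillConvexPoly(m,np.int32(np.round(h*16)),1,shift=4)
    return m
def label(c,q,hand,z0):  # painter's normal map: pixel -> id of (box,face) by depth
    lab=np.zeros((400,640),np.uint8); F=[]
    for i,b in enumerate(boxes(hand)):
        W=xf(corners(b),q,z0)
        for j,f in enumerate(FACES):
            n=xf(np.array([NRM[j]],float),[0,0,q[2]],0)[0]; ctr=W[list(f)].mean(0)
            if n@(c[2]-ctr)<=0: continue
            F.append((i,j,W[list(f)]))
    # draw low parts first: seat, then the farther of cheek/plate
    order={0:0,1:2,2:1}
    F.sort(key=lambda t:(order[t[0]],t[1]==5))
    for i,j,w in F:
        cv2.fillConvexPoly(lab,np.int32(np.round(proj(c,w)*16)),10*i+j+1,shift=4)
    return lab
def edges(lab):
    e=np.zeros(lab.shape,bool); e[:-1]|=lab[1:]!=lab[:-1]; e[:,:-1]|=lab[:,1:]!=lab[:,:-1]; return e
def fitb(c,im,mask,z0=48,edgew=1.0,vis=None):
    g=cv2.cvtColor(im,cv2.COLOR_RGB2GRAY); g=cv2.createCLAHE(3,(8,8)).apply(g)
    gm=np.hypot(cv2.Sobel(g,cv2.CV_32F,1,0),cv2.Sobel(g,cv2.CV_32F,0,1)); gm=np.minimum(gm/120,1)
    E=cv2.GaussianBlur(gm,(0,0),1.2)
    ctr=atz(c,np.argwhere(mask)[:,::-1].mean(0),z0+12)[:2]
    M=mask.astype(bool); res=[]
    def cost(q,hand,ew):
        s=sil(c,q,hand,z0).astype(bool)
        if vis is not None: s&=vis
        iou=(s&M).sum()/max(1,(s|M).sum())
        if not ew: return -iou
        e=edges(label(c,q,hand,z0)); 
        if vis is not None: e&=vis
        return -iou-ew*E[e].mean()
    for hand in(1,-1):
        C=[]
        for a in np.arange(-np.pi,np.pi,np.pi/12):
            C.append((cost([*ctr,a],hand,edgew),a))
        C.sort()
        for _,a in C[:6]:
            f=lambda v:cost([ctr[0]+v[0]*10,ctr[1]+v[1]*10,a+v[2]*.2],hand,edgew)
            r=minimize(f,[0,0,0],method='Nelder-Mead',options=dict(initial_simplex=[[0,0,0],[.8,0,0],[0,.8,0],[0,0,1]],maxfev=150,xatol=.02,fatol=1e-4))
            v=r.x; res.append((r.fun,hand,ctr[0]+v[0]*10,ctr[1]+v[1]*10,(a+v[2]*.2+np.pi)%(2*np.pi)-np.pi,-cost([ctr[0]+v[0]*10,ctr[1]+v[1]*10,a+v[2]*.2],hand,0)))
    res.sort(); return res
E
cat > runfit.py <<'E'
from fit import *
tiles=[]
for f,rowmax in(('v8.pkl',150),('v9.pkl',222)):
    c,im,L=pickle.load(open(f,'rb')); vis=np.zeros((400,640),bool);vis[:222]=1
    for d in L:
        if (f=='v8.pkl' and d['pixel'][1]>200) or (f=='v9.pkl' and d['pixel'][1]<50): continue
        r=fitb(c,im,d['mask'],vis=vis)
        print(f,np.round(d['pixel']).tolist())
        for hand in(1,-1):
            for x in [x for x in r if x[1]==hand][:2]: print('  ',np.round(x,3).tolist())
        u,v=np.int32(d['pixel']); u0,v0=max(0,u-45),max(0,v-45)
        t=im[v0:v0+90,u0:u0+90,::-1].copy(); t=cv2.resize(t,(198,198) if t.shape[0]==90 else (198,int(198*t.shape[0]/90)),interpolation=cv2.INTER_CUBIC)
        lab=cv2.cvtColor(t,cv2.COLOR_BGR2LAB); lab[:,:,0]=cv2.createCLAHE(4,(3,3)).apply(lab[:,:,0]); t=cv2.cvtColor(lab,cv2.COLOR_LAB2BGR)
        T=np.zeros((198,198,3),np.uint8);T[:t.shape[0]]=t
        cv2.putText(T,f[1]+':'+str(u)+','+str(v),(2,12),0,.4,(0,0,255),1); tiles.append(T)
tiles+= [np.zeros((198,198,3),np.uint8)]*(12-len(tiles))
cv2.imwrite('pics/m2.png',np.vstack([np.hstack(tiles[i:i+4]) for i in(0,4,8)]))
E
time python3 runfit.py
```

```text
v8.pkl [378.0, 106.0]
   [-1.543, 1.0, 599.251, 147.654, 2.62, 0.904]
   [-1.54, 1.0, 599.076, 147.218, 2.604, 0.901]
   [-1.669, -1.0, 598.332, 146.278, 2.638, 0.961]
   [-1.667, -1.0, 598.206, 146.468, 2.633, 0.959]
v8.pkl [293.0, 111.0]
   [-1.614, 1.0, 521.383, 144.73, -2.182, 0.941]
   [-1.612, 1.0, 521.584, 144.893, -2.202, 0.942]
   [-1.671, -1.0, 522.234, 144.44, -2.189, 0.969]
   [-1.67, -1.0, 522.283, 144.465, -2.19, 0.97]
v8.pkl [368.0, 182.0]
   [-1.572, 1.0, 594.53, 70.686, 1.685, 0.933]
   [-1.572, 1.0, 594.524, 70.686, 1.685, 0.933]
   [-1.45, -1.0, 593.7, 70.531, 1.693, 0.875]
   [-1.448, -1.0, 593.924, 70.723, 1.702, 0.874]
v8.pkl [303.0, 188.0]
   [-1.529, 1.0, 520.615, 70.037, 0.373, 0.9]
   [-1.529, 1.0, 520.677, 70.024, 0.373, 0.899]
   [-1.626, -1.0, 520.796, 69.947, 0.392, 0.957]
   [-1.625, -1.0, 520.844, 69.998, 0.39, 0.956]
v9.pkl [292.0, 161.0]
   [-1.608, 1.0, 517.642, -6.383, -3.106, 0.921]
   [-1.608, 1.0, 517.671, -6.493, -3.114, 0.918]
   [-1.562, -1.0, 517.597, -6.337, -3.103, 0.923]
   [-1.561, -1.0, 517.697, -6.154, -3.096, 0.925]
v9.pkl [373.0, 76.0]
   [-1.727, 1.0, 593.855, 71.001, 1.689, 0.957]
   [-1.727, 1.0, 593.937, 71.066, 1.692, 0.956]
   [-1.58, -1.0, 594.535, 71.177, 1.692, 0.901]
   [-1.58, -1.0, 594.56, 71.199, 1.695, 0.9]
v9.pkl [377.0, 159.0]
   [-1.645, 1.0, 596.381, -6.544, -0.159, 0.923]
   [-1.631, 1.0, 597.026, -7.071, -0.157, 0.889]
   [-1.561, -1.0, 596.202, -5.799, -0.169, 0.903]
   [-1.559, -1.0, 596.251, -5.879, -0.166, 0.901]
v9.pkl [298.0, 80.0]
   [-1.482, 1.0, 520.459, 70.016, 0.369, 0.912]
   [-1.477, 1.0, 520.675, 70.638, 0.361, 0.894]
   [-1.573, -1.0, 520.676, 70.32, 0.38, 0.966]
   [-1.569, -1.0, 520.802, 70.317, 0.38, 0.964]
real	0m10.081s
user	0m10.211s
sys	0m0.166s
```

View pics/m2.png

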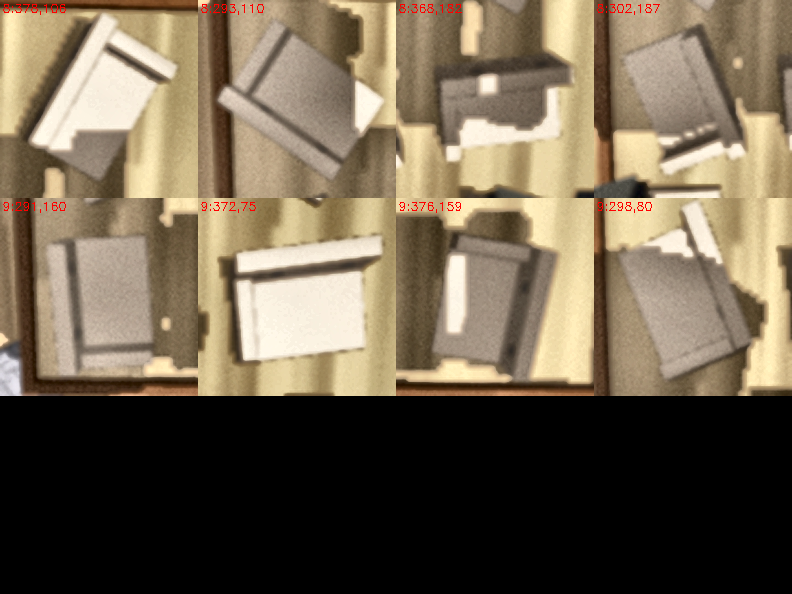

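All six fits are clear and agree with what I see: at (599,147) R, (522,144) R, (594,71) L, (521,70) R, (518,-6) L and (596,-6) L. The overlapping views agree to under 1 mm at tray floor 48. Next I locate the bins.

```bash
python3 -m jog '[[-39,-6,-16,0,0,0],[-39,-6,-16,0,0,0],[-39,-6,-16,0,0,0],[-39,-6,-16,0,0,0],[-39,-6,-16,0,0,0],[-39,-6,-16,0,0,0],[-39,-6,-16,0,0,0],[-36,-3,-16,0,0,0],[0,0,0,0,0,0],[0,0,0,0,0,0]]'
cat > bins.py <<'E'
from fit import *
st(); ims={'wrist':(cam('wrist'),save('wrist','wb.png')),'top':(cam('top'),save('top','tb.png'))}
for n in('crate','tub'):
  for k in('wrist','top'):
    c=ims[k][0]; L=bot.outline_of(n,k)
    if not L: print('none',n,k); continue
    vis=np.ones((400,640),bool)
    if k=='wrist': vis[220:]=0
    m=L[0]['mask']&vis; h=cv2.convexHull(np.argwhere(m)[:,::-1].astype(np.int32)); M=np.zeros((400,640),np.uint8); cv2.fillConvexPoly(M,h,1); M=M.astype(bool)
    g=atz(c,L[0]['pixel'],20); P=np.array([[x,y,z] for x in(-75,75) for y in(-105,105) for z in(0,56)],float)
    def cost(v):
        s=np.zeros((400,640),np.uint8); hh=cv2.convexHull(np.float32(proj(c,xf(P,[g[0]+10*v[0],g[1]+10*v[1],v[2]*.1],0)))); cv2.fillConvexPoly(s,np.int32(np.round(hh*16)),1,shift=4); s=s.astype(bool)&vis
        return -(s&M).sum()/(s|M).sum()
    r=minimize(cost,[0,0,0],method='Nelder-Mead',options=dict(initial_simplex=[[0,0,0],[2,0,0],[0,2,0],[0,0,1]],maxfev=300))
    print(n,k,round(L[0]['p'],2),'rows',np.argwhere(m).min(0),np.argwhere(m).max(0),'pose',np.round([g[0]+10*r.x[0],g[1]+10*r.x[1],r.x[2]*.1],3),'iou',round(-r.fun,3))
E
python3 bins.py
```

```text
time: 24.0
tool_pos: [496.7, -335.4, 327.7]
tcp_rot: [3.14, -0.003, 1.562]
contact_force: [-0.2, 1.2, -0.4]
grip_width: 46.0
finger_force: 0.0
24.0 [ 496.7 -335.4  327.7] [ 3.140e+00 -3.000e-03  1.562e+00] F [-0.2  1.2 -0.4] w 46.0 ff 0.0
crate wrist 0.71 rows [ 44 342] [203 469] pose [ 6.11296e+02 -2.88865e+02 -5.90000e-02] iou 0.989
crate top 0.68 rows [156 401] [223 490] pose [ 6.12814e+02 -2.86284e+02 -7.00000e-02] iou 0.981
tub wrist 0.96 rows [ 45 182] [207 313] pose [ 3.98738e+02 -2.90588e+02  9.60000e-02] iou 0.99
tub top 0.68 rows [240 402] [304 497] pose [ 3.99473e+02 -2.87810e+02  9.50000e-02] iou 0.984
```

```bash
cat > pick.py <<'E'
from fit import *
import sys
B={1:(598.3,146.4,2.637,-1),2:(522.2,144.5,-2.189,-1),3:(594.0,71.0,1.688,1),4:(520.7,70.2,.382,-1),5:(517.6,-6.4,-3.106,1),6:(596.4,-6.5,-.16,1)}
PHI={1:1.067,2:2.523,3:.117,4:1.953,5:1.606,6:1.411}
BIN={1:(611.8,-288,-.063),-1:(399,-290,.096)}
SLOT={6:-68,3:-12,5:44,1:-68,2:-12,4:44}
def gp(b,phi,d=0,z=200):
    return [b[0]+16*np.cos(b[2])-d*np.cos(phi),b[1]+16*np.sin(b[2])-d*np.sin(phi),z]
def hover(i): plan(gp(B[i],PHI[i],55),PHI[i])
def look(i):
    st(); c=cam('wrist'); im=save('wrist','p%d.png'%i); L=bot.outline_of('bracket_1','wrist'); b=B[i]
    vis=np.zeros((400,640),bool);vis[:222]=1
    for d in L:
        d['w']=atz(c,d['pixel'],60)[:2]; print('seen',np.round(d['w']).tolist(),round(d['p'],2),int((d['mask']&vis).sum()),end='; ')
    print()
    d=min(L,key=lambda d:np.hypot(*(d['w']-b[:2])))
    r=fitb(c,im,d['mask']&vis,vis=vis)
    for h in(1,-1): print([np.round(x,3).tolist() for x in r if x[1]==h][:1])
    x=r[0]; q=(x[2],x[3],x[4]); phi=q[2]+np.pi/2; 
    while phi-PHI[i]>np.pi/2: phi-=np.pi
    while phi-PHI[i]<-np.pi/2: phi+=np.pi
    print('delta',np.round([q[0]-b[0],q[1]-b[1],q[2]-b[2]],2),'hand ok',x[1]==b[3],'phi',round(phi,3)); plan(gp(q,phi,0,66),phi)
def place(i,yaw=None,z=60):
    b=B[i]; X,Y,a=BIN[b[3]]; up=i in(4,6)
    # current offset along plate/bracket assumed as grasped: TCP at bracket (16,0)
    psi=np.pi/2+a; s=SLOT[i]
    cx,cy=X-np.sin(a)*s,Y+np.cos(a)*s
    phi=(np.pi if up else 0)+a
    plan([cx+16*np.cos(psi),cy+16*np.sin(psi),z],phi)
if __name__=='__main__': {'h':hover,'l':look}[sys.argv[1]](int(sys.argv[2])) if sys.argv[1] in 'hl' else place(int(sys.argv[2]),z=float(sys.argv[3]))
E
python3 pick.py h 1
```

```text
turn [ 0.001 -0.003  0.497] rows>= 4 shift [ 415.2 -159.3  127.7] rows>= 10
```

```bash
python3 -m jog '[[0,0,0,0,0,0.125],[0,0,0,0,0,0.125],[0,0,0,0,0,0.125],[0,0,0,0,0,0.122],[40,-16,0,0,0,0],[40,-16,0,0,0,0],[40,-16,0,0,0,0],[40,-16,0,0,0,0],[40,-16,0,0,0,0],[40,-16,0,0,0,0],[40,-16,0,0,0,0]]' 33; python3 -m jog '[[40,-16,20,0,0,0],[40,-16,20,0,0,0],[40,-16,40,0,0,0],[15,0,40,0,0,0],[0,0,8,0,0,0],[0,0,0,0,0,0],[0,0,0,0,0,0]]'; python3 pick.py l 1
```

```text
time: 25.4
tool_pos: [533.8, -34.2, 328.7]
tcp_rot: [3.141, -0.003, 1.066]
contact_force: [0.8, 0.3, 0.2]
grip_width: 30.4
finger_force: 0.0
time: 26.1
tool_pos: [557.6, 97.9, 208.7]
tcp_rot: [3.139, -0.004, 1.064]
contact_force: [-0.0, -0.4, 0.3]
grip_width: 30.4
finger_force: 0.0
26.1 [557.6  97.9 208.7] [ 3.139 -0.004  1.064] F [-0.  -0.4  0.3] w 30.4 ff 0.0
seen [528.0, 71.0] 0.95 1174; seen [593.0, 72.0] 0.93 2119; seen [520.0, 144.0] 0.83 2723; seen [513.0, -20.0] 0.77 0; seen [599.0, 147.0] 0.74 2417; seen [613.0, 22.0] 0.62 85; 
[[-1.632, 1.0, 598.574, 147.014, 2.626, 0.934]]
[[-1.707, -1.0, 598.021, 145.908, 2.635, 0.945]]
delta [-0.28 -0.49 -0.  ] hand ok True phi 1.064
turn [ 0.004 -0.005 -0.001] rows>= 1 shift [ 61.6  -4.3 143.2] rows>= 4
```

```bash
python3 -m jog '[[31,-2,0,0,0,0],[31,-2,20,0,0,0],[0,0,40,0,0,0],[0,0,40,0,0,0],[0,0,25,0,0,0],[0,0,12,0,0,0],[0,0,6,0,0,0],[0,0,0,0,0,0],[0,0,0,0,0,0]]'; python3 -m jog '[[0,0,0,0,0,0],[0,0,0,0,0,0],[0,0,0,0,0,0],[0,0,0,0,0,0],[0,0,0,0,0,0],[0,0,0,0,0,0]]' 0;  python3 -m jog '[[0,0,-10,0,0,0],[0,0,-30,0,0,0],[0,0,-40,0,0,0],[0,0,-40,0,0,0],[0,0,0,0,0,0],[0,0,0,0,0,0]]'; python3 pick.py p 1 190
```

```text
time: 27.1
tool_pos: [584.9, 155.1, 65.9]
tcp_rot: [3.139, -0.005, 1.065]
contact_force: [0.3, -0.5, 0.2]
grip_width: 30.2
finger_force: 0.0
time: 27.7
tool_pos: [583.9, 155.2, 64.5]
tcp_rot: [3.141, -0.003, 1.065]
contact_force: [-1.2, -1.2, 3.7]
grip_width: 7.6
finger_force: 30.0
time: 28.3
tool_pos: [583.7, 155.0, 185.1]
tcp_rot: [3.14, -0.004, 1.065]
contact_force: [0.1, -0.5, -0.8]
grip_width: 8.0
finger_force: 30.0
turn [-0.    -0.005  0.969] rows>= 7 shift [-226.5  477.2   -4.9] rows>= 12
```

```bash
python3 -m jog '[[0,0,0,0,0,0.1385],[0,0,0,0,0,0.1385],[0,0,0,0,0,0.1385],[0,0,0,0,0,0.1385],[0,0,0,0,0,0.1385],[0,0,0,0,0,0.1385],[0,0,0,0,0,0.1385],[0,0,0,0,0,0]]';  python3 -m jog '[[-19,40,0,0,0,0],[-19,40,0,0,0,0],[-19,40,0,0,0,0],[-19,40,0,0,0,0],[-19,40,0,0,0,0],[-19,40,0,0,0,0],[-19,40,0,0,0,0],[-19,40,0,0,0,0],[-19,40,0,0,0,0],[-19,40,0,0,0,0],[-19,40,0,0,0,0],[-17,37,0,0,0,0]]'; python3 -m jog '[[0,0,0,0,0,0],[0,0,0,0,0,0]]'; python3 pick.py p 1 60
```

```text
time: 29.1
tool_pos: [582.5, 154.8, 182.1]
tcp_rot: [-3.14, 0.002, 0.094]
contact_force: [-0.6, -0.5, -1.5]
grip_width: 7.7
finger_force: 30.0
time: 30.3
tool_pos: [402.6, -342.8, 181.6]
tcp_rot: [-3.138, -0.001, 0.099]
contact_force: [-0.1, -0.8, -0.8]
grip_width: 8.0
finger_force: 30.0
time: 30.5
tool_pos: [403.2, -341.5, 181.5]
tcp_rot: [-3.137, -0.001, 0.096]
contact_force: [0.3, 0.7, -0.7]
grip_width: 7.7
finger_force: 30.0
turn [-0.004 -0.001  0.   ] rows>= 1 shift [  0.8   0.3 121.5] rows>= 3
```

```bash
python3 -m jog '[[1,0,40,0,0,0],[0,0,40,0,0,0],[0,0,40,0,0,0],[0,0,20,0,0,0],[0,0,10,0,0,0],[0,0,5,0,0,0],[0,0,0,0,0,0],[0,0,0,0,0,0]]'; python3 -m jog '[[0,0,1.5,0,0,0],[0,0,1.5,0,0,0],[0,0,0,0,0,0]]'; python3 -m jog '[[0,0,1,0,0,0],[0,0,0,0,0,0]]'
```

```text
time: 31.3
tool_pos: [406.0, -341.4, 28.7]
tcp_rot: [-3.141, -0.003, 0.096]
contact_force: [0.5, -0.2, -0.2]
grip_width: 7.9
finger_force: 30.0
time: 31.6
tool_pos: [405.4, -341.1, 24.9]
tcp_rot: [-3.14, -0.002, 0.096]
contact_force: [0.4, -1.0, -0.4]
grip_width: 8.3
finger_force: 30.0
time: 31.8
tool_pos: [405.3, -341.0, 23.6]
tcp_rot: [-3.139, -0.002, 0.095]
contact_force: [-1.0, 0.1, -0.3]
grip_width: 7.8
finger_force: 30.0
```

```bash
python3 -m jog '[[0,0,1,0,0,0],[0,0,0,0,0,0]]'; python3 -m jog '[[0,0,1,0,0,0],[0,0,0,0,0,0]]'
```

```text
time: 32.0
tool_pos: [405.3, -340.9, 22.5]
tcp_rot: [-3.139, -0.002, 0.096]
contact_force: [-0.3, 0.2, -0.8]
grip_width: 7.7
finger_force: 30.0
time: 32.2
tool_pos: [405.4, -341.1, 21.6]
tcp_rot: [-3.14, -0.002, 0.096]
contact_force: [-0.7, 0.3, -0.7]
grip_width: 7.7
finger_force: 30.0
```

```bash
python3 -m jog '[[0,0,0.7,0,0,0],[0,0,0,0,0,0]]'; python3 -m jog '[[0,0,0.7,0,0,0],[0,0,0,0,0,0]]'
```

```text
time: 32.4
tool_pos: [405.4, -341.0, 21.5]
tcp_rot: [-3.14, -0.002, 0.096]
contact_force: [-1.9, 1.6, 6.2]
grip_width: 7.8
finger_force: 30.0
time: 32.6
tool_pos: [405.4, -341.0, 21.5]
tcp_rot: [-3.14, -0.002, 0.096]
contact_force: [-2.4, 2.9, 11.5]
grip_width: 7.4
finger_force: 30.0
```

```bash
python3 -m jog '[[0,0,-0.7,0,0,0],[0,0,0,0,0,0],[0,0,0,0,0,0],[0,0,0,0,0,0]]' 25; python3 -m jog '[[0,0,-10,0,0,0],[0,0,-40,0,0,0],[0,0,-40,0,0,0],[0,0,-40,0,0,0],[0,0,-40,0,0,0],[0,0,-10,0,0,0],[0,0,0,0,0,0]]'; python3 pick.py h 3
```

```text
time: 33.0
tool_pos: [405.3, -341.0, 20.7]
tcp_rot: [-3.139, -0.002, 0.096]
contact_force: [0.5, -0.9, 0.2]
grip_width: 23.1
finger_force: 0.0
time: 33.7
tool_pos: [405.6, -342.0, 203.1]
tcp_rot: [3.14, -0.005, 0.096]
contact_force: [0.5, 0.0, -0.1]
grip_width: 23.1
finger_force: 0.0
turn [ 0.001 -0.005 -0.021] rows>= 1 shift [ 180.3 -404.2    3.1] rows>= 10
```

```bash
python3 -m jog '[[0,0,0,0,0,-0.021],[16,-37,0,0,0,0],[16,-37,0,0,0,0],[16,-37,0,0,0,0],[16,-37,0,0,0,0],[16,-37,0,0,0,0],[16,-37,0,0,0,0],[16,-37,0,0,0,0],[16,-37,0,0,0,0],[16,-37,0,0,0,0],[16,-37,0,0,0,0],[16,-34,0,0,0,0]]' 33;python3 -m jog '[[0,0,0,0,0,0],[0,0,0,0,0,0]]'; python3 pick.py l 3
```

```text
time: 34.9
tool_pos: [532.0, 82.2, 199.9]
tcp_rot: [-3.139, 0.002, 0.118]
contact_force: [0.4, -0.3, -0.3]
grip_width: 30.1
finger_force: 0.0
time: 35.1
tool_pos: [531.9, 80.8, 200.1]
tcp_rot: [-3.139, 0.002, 0.119]
contact_force: [0.1, -0.3, 1.0]
grip_width: 30.3
finger_force: 0.0
35.1 [531.9  80.8 200.1] [-3.139e+00  2.000e-03  1.190e-01] F [ 0.1 -0.3  1. ] w 30.3 ff 0.0
seen [594.0, 72.0] 0.96 2599; seen [523.0, 69.0] 0.93 2220; seen [520.0, 144.0] 0.9 2538; seen [601.0, -7.0] 0.76 2892; seen [522.0, -2.0] 0.74 2215; 
[[-1.712, 1.0, 593.978, 71.262, 1.685, 0.945]]
[[-1.57, -1.0, 592.746, 70.988, 1.692, 0.939]]
delta [-0.02  0.26 -0.  ] hand ok True phi 0.114
turn [-0.002  0.001  0.002] rows>= 1 shift [ 60.6  -0.8 134.9] rows>= 4
```

```bash
python3 -m jog '[[30,0,0,0,0,0],[30,-1,20,0,0,0],[0,0,40,0,0,0],[0,0,40,0,0,0],[0,0,20,0,0,0],[0,0,10,0,0,0],[0,0,5,0,0,0],[0,0,0,0,0,0],[0,0,0,0,0,0]]'; python3 -m jog '[[0,0,0,0,0,0],[0,0,0,0,0,0],[0,0,0,0,0,0],[0,0,0,0,0,0],[0,0,0,0,0,0],[0,0,0,0,0,0]]' 0;  python3 -m jog '[[0,0,-10,0,0,0],[0,0,-30,0,0,0],[0,0,-40,0,0,0],[0,0,-40,0,0,0],[0,0,0,0,0,0],[0,0,0,0,0,0]]'; python3 pick.py p 3 180
```

```text
time: 36.1
tool_pos: [593.4, 88.3, 68.7]
tcp_rot: [-3.14, -0.005, 0.116]
contact_force: [0.0, -1.3, -0.2]
grip_width: 30.2
finger_force: 0.0
time: 36.7
tool_pos: [592.7, 88.6, 67.7]
tcp_rot: [-3.14, -0.003, 0.117]
contact_force: [-0.8, -0.6, 5.2]
grip_width: 7.5
finger_force: 30.0
time: 37.3
tool_pos: [592.5, 88.4, 188.3]
tcp_rot: [-3.14, -0.004, 0.117]
contact_force: [-0.1, -0.1, -1.6]
grip_width: 7.6
finger_force: 30.0
turn [-0.002 -0.004  0.18 ] rows>= 2 shift [ 42.9 370.4   8.3] rows>= 8
```

```bash
sed -i 's/SLOT={6:-68,3:-12/SLOT={6:-12,3:-68/' pick.py; python3 pick.py p 3 188
```

```text
turn [-0.002 -0.004  0.18 ] rows>= 2 shift [4.290e+01 4.264e+02 3.000e-01] rows>= 9
```

```bash
python3 -m jog '[[0,0,0,0,0,0.09],[0,0,0,0,0,0.09],[4,43,0,0,0,0],[4,43,0,0,0,0],[4,43,0,0,0,0],[4,43,0,0,0,0],[4,43,0,0,0,0],[4,43,0,0,0,0],[4,43,0,0,0,0],[5,43,0,0,0,0],[5,43,0,0,0,0],[5,39,0,0,0,0]]'; python3 -m jog '[[0,0,0,0,0,0],[0,0,0,0,0,0]]'; python3 pick.py p 3 28
```

```text
time: 38.5
tool_pos: [607.1, -341.2, 183.8]
tcp_rot: [-3.137, 0.002, -0.064]
contact_force: [0.1, -0.2, -0.4]
grip_width: 7.7
finger_force: 30.0
time: 38.7
tool_pos: [607.1, -339.8, 183.6]
tcp_rot: [-3.136, 0.002, -0.065]
contact_force: [-0.3, 0.4, 0.2]
grip_width: 7.4
finger_force: 30.0
turn [-0.005  0.002 -0.002] rows>= 1 shift [1.400e+00 1.000e-01 1.556e+02] rows>= 4
```

```bash
python3 -m jog '[[1,0,40,0,0,0],[0,0,40,0,0,0],[0,0,40,0,0,0],[0,0,20,0,0,0],[0,0,10,0,0,0],[0,0,4,0,0,0],[0,0,0,0,0,0],[0,0,0,0,0,0]]'; python3 -m jog '[[0,0,1.5,0,0,0],[0,0,1,0,0,0],[0,0,0,0,0,0]]';python3 -m jog '[[0,0,1,0,0,0],[0,0,0,0,0,0]]'
```

```text
time: 39.5
tool_pos: [610.4, -339.5, 34.0]
tcp_rot: [-3.141, -0.004, -0.063]
contact_force: [0.3, -0.1, -0.6]
grip_width: 7.9
finger_force: 30.0
time: 39.8
tool_pos: [609.6, -339.4, 30.1]
tcp_rot: [-3.139, -0.002, -0.064]
contact_force: [-0.1, -0.0, -0.9]
grip_width: 8.0
finger_force: 30.0
time: 40.0
tool_pos: [609.4, -339.3, 28.7]
tcp_rot: [-3.139, -0.002, -0.064]
contact_force: [-0.6, -0.2, -1.8]
grip_width: 7.8
finger_force: 30.0
```

```bash
python3 -m jog '[[0,0,1.5,0,0,0],[0,0,1.2,0,0,0],[0,0,0,0,0,0]]';python3 -m jog '[[0,0,0.8,0,0,0],[0,0,0,0,0,0]]';python3 -m jog '[[0,0,0.8,0,0,0],[0,0,0,0,0,0]]'
```

```text
time: 40.3
tool_pos: [609.4, -339.1, 25.8]
tcp_rot: [-3.139, -0.001, -0.063]
contact_force: [1.3, 0.2, -0.4]
grip_width: 7.9
finger_force: 30.0
time: 40.5
tool_pos: [609.5, -339.2, 25.2]
tcp_rot: [-3.139, -0.002, -0.063]
contact_force: [-0.1, -1.1, -0.6]
grip_width: 7.9
finger_force: 30.0
time: 40.7
tool_pos: [609.6, -339.3, 24.7]
tcp_rot: [-3.139, -0.002, -0.063]
contact_force: [-0.5, -0.3, 1.0]
grip_width: 7.7
finger_force: 30.0
```

```bash
python3 -m jog '[[0,0,0.3,0,0,0],[0,0,0,0,0,0],[0,0,0,0,0,0],[0,0,0,0,0,0]]' 25; python3 -m jog '[[0,0,-10,0,0,0],[0,0,-40,0,0,0],[0,0,-40,0,0,0],[0,0,-40,0,0,0],[0,0,-40,0,0,0],[0,0,-8,0,0,0],[0,0,0,0,0,0]]'; python3 pick.py h 2
```

```text
time: 41.1
tool_pos: [609.6, -339.2, 24.2]
tcp_rot: [-3.139, -0.002, -0.063]
contact_force: [-0.7, -0.6, -0.5]
grip_width: 22.4
finger_force: 0.0
time: 41.8
tool_pos: [609.9, -340.2, 205.2]
tcp_rot: [3.141, -0.006, -0.063]
contact_force: [-0.8, 0.7, -0.4]
grip_width: 23.1
finger_force: 0.0
turn [ 8.000e-03 -2.000e-03 -2.586e+00] rows>= 18 shift [297.5 328.    5.2] rows>= 10
```

```bash
python3 -m jog '[[0,0,0,0,0,-0.144],[0,0,0,0,0,-0.144],[0,0,0,0,0,-0.144],[0,0,0,0,0,-0.144],[0,0,0,0,0,-0.144],[0,0,0,0,0,-0.144],[0,0,0,0,0,-0.144],[0,0,0,0,0,-0.144],[0,0,0,0,0,-0.144]]' 33; python3 -m jog '[[0,0,0,0,0,-0.144],[0,0,0,0,0,-0.144],[0,0,0,0,0,-0.144],[0,0,0,0,0,-0.144],[0,0,0,0,0,-0.144],[0,0,0,0,0,-0.144],[0,0,0,0,0,-0.144],[0,0,0,0,0,-0.144],[0,0,0,0,0,-0.138]]'; python3 -m jog '[[30,33,0,0,0,0],[30,33,0,0,0,0],[30,33,0,0,0,0],[30,33,0,0,0,0],[30,33,0,0,0,0],[30,33,0,0,0,0],[30,33,0,0,0,0],[30,33,0,0,0,0],[30,33,0,0,0,0],[28,31,0,0,0,0],[0,0,0,0,0,0],[0,0,0,0,0,0]]'; python3 pick.py l 2
```

```text
time: 42.7
tool_pos: [608.4, -339.1, 199.8]
tcp_rot: [-3.139, -0.004, 1.238]
contact_force: [1.1, -0.2, 0.5]
grip_width: 30.1
finger_force: 0.0
time: 43.6
tool_pos: [608.4, -339.1, 199.7]
tcp_rot: [3.139, -0.004, 2.528]
contact_force: [-1.2, -0.6, -0.6]
grip_width: 30.1
finger_force: 0.0
time: 44.8
tool_pos: [555.9, 101.1, 201.7]
tcp_rot: [3.141, -0.002, 2.525]
contact_force: [0.2, -0.7, -0.2]
grip_width: 30.8
finger_force: 0.0
44.8 [555.9 101.1 201.7] [ 3.141e+00 -2.000e-03  2.525e+00] F [ 0.2 -0.7 -0.2] w 30.8 ff 0.0
seen [523.0, 144.0] 0.7 2433; seen [516.0, 1.0] 0.65 1843; 
[[-1.415, 1.0, 522.042, 144.519, -2.19, 0.929]]
[[-1.54, -1.0, 522.652, 144.115, -2.188, 0.953]]
delta [ 0.45 -0.38  0.  ] hand ok True phi 2.525
turn [ 0.001 -0.001 -0.003] rows>= 1 shift [ 53.5   0.8 136.1] rows>= 4
```

```bash
python3 -m jog '[[27,0,0,0,0,0],[26,1,20,0,0,0],[0,0,40,0,0,0],[0,0,40,0,0,0],[0,0,20,0,0,0],[0,0,10,0,0,0],[0,0,7,0,0,0],[0,0,0,0,0,0],[0,0,0,0,0,0]]'; python3 -m jog '[[0,0,0,0,0,0],[0,0,0,0,0,0],[0,0,0,0,0,0],[0,0,0,0,0,0],[0,0,0,0,0,0],[0,0,0,0,0,0]]' 0;  python3 -m jog '[[0,0,-10,0,0,0],[0,0,-30,0,0,0],[0,0,-40,0,0,0],[0,0,-40,0,0,0],[0,0,0,0,0,0],[0,0,0,0,0,0]]'; python3 pick.py p 2 188
```

```text
time: 45.8
tool_pos: [515.3, 132.1, 67.1]
tcp_rot: [3.137, 0.001, 2.522]
contact_force: [0.6, 0.4, 1.1]
grip_width: 30.5
finger_force: 0.0
time: 46.4
tool_pos: [514.7, 132.3, 66.6]
tcp_rot: [3.138, 0.001, 2.523]
contact_force: [-0.7, -0.1, 6.0]
grip_width: 7.7
finger_force: 30.0
time: 47.0
tool_pos: [514.4, 132.0, 187.0]
tcp_rot: [3.137, 0.001, 2.523]
contact_force: [-0.6, 0.3, -1.4]
grip_width: 7.3
finger_force: 30.0
turn [ 0.004 -0.004  2.427] rows>= 17 shift [-155.4  405.    -1. ] rows>= 10
```

```bash
python3 -m jog '[[0,0,0,0,0,0.143],[0,0,0,0,0,0.143],[0,0,0,0,0,0.143],[0,0,0,0,0,0.143],[0,0,0,0,0,0.143],[0,0,0,0,0,0.143],[0,0,0,0,0,0.143],[0,0,0,0,0,0.143],[0,0,0,0,0,0.143]]'; python3 -m jog '[[0,0,0,0,0,0.143],[0,0,0,0,0,0.143],[0,0,0,0,0,0.143],[0,0,0,0,0,0.143],[0,0,0,0,0,0.143],[0,0,0,0,0,0.143],[0,0,0,0,0,0.143],[0,0,0,0,0,0.139]]'; python3 -m jog '[[-16,40,0,0,0,0],[-16,40,0,0,0,0],[-16,40,0,0,0,0],[-16,40,0,0,0,0],[-16,40,0,0,0,0],[-16,40,0,0,0,0],[-16,40,0,0,0,0],[-16,40,0,0,0,0],[-16,40,0,0,0,0],[-12,40,0,0,0,0],[0,0,0,0,0,0],[0,0,0,0,0,0]]'; python3 pick.py p 2 27
```

```text
time: 47.9
tool_pos: [513.1, 131.9, 184.2]
tcp_rot: [-3.139, -0.001, 1.23]
contact_force: [-0.4, 0.7, -0.1]
grip_width: 7.8
finger_force: 30.0
time: 48.7
tool_pos: [513.1, 131.9, 184.2]
tcp_rot: [-3.139, 0.002, 0.09]
contact_force: [-0.2, -0.4, -0.9]
grip_width: 8.0
finger_force: 30.0
time: 49.9
tool_pos: [396.1, -280.9, 183.3]
tcp_rot: [-3.136, 0.0, 0.093]
contact_force: [0.4, 0.3, -0.3]
grip_width: 7.9
finger_force: 30.0
turn [-0.005  0.    -0.003] rows>= 1 shift [  2.    5.3 156.3] rows>= 4
```

```bash
python3 -m jog '[[2,5,40,0,0,0],[0,0,40,0,0,0],[0,0,40,0,0,0],[0,0,20,0,0,0],[0,0,10,0,0,0],[0,0,4,0,0,0],[0,0,0,0,0,0],[0,0,0,0,0,0]]'; python3 -m jog '[[0,0,1.5,0,0,0],[0,0,1,0,0,0],[0,0,0,0,0,0]]';python3 -m jog '[[0,0,1,0,0,0],[0,0,0,0,0,0]]'
```

```text
time: 50.7
tool_pos: [400.6, -285.7, 32.0]
tcp_rot: [-3.141, -0.003, 0.096]
contact_force: [1.6, -0.4, -1.3]
grip_width: 8.0
finger_force: 30.0
time: 51.0
tool_pos: [400.0, -285.6, 28.7]
tcp_rot: [-3.14, -0.002, 0.095]
contact_force: [-0.7, -0.8, -0.4]
grip_width: 7.7
finger_force: 30.0
time: 51.2
tool_pos: [399.8, -285.5, 27.4]
tcp_rot: [-3.139, -0.002, 0.095]
contact_force: [-0.0, -0.3, -0.4]
grip_width: 7.9
finger_force: 30.0
```

```bash
python3 -m jog '[[0,0,1,0,0,0],[0,0,0,0,0,0]]'
```

```text
time: 51.4
tool_pos: [399.9, -285.4, 26.3]
tcp_rot: [-3.139, -0.002, 0.096]
contact_force: [-0.1, 0.1, -1.1]
grip_width: 7.7
finger_force: 30.0
```

```bash
python3 -m jog '[[0,0,1.5,0,0,0],[0,0,0,0,0,0]]'; python3 -m jog '[[0,0,0.8,0,0,0],[0,0,0,0,0,0]]'; python3 -m jog '[[0,0,0.7,0,0,0],[0,0,0,0,0,0]]'
```

```text
time: 51.6
tool_pos: [399.8, -285.4, 24.8]
tcp_rot: [-3.139, -0.002, 0.096]
contact_force: [-0.0, 0.2, -0.9]
grip_width: 7.5
finger_force: 30.0
time: 51.8
tool_pos: [399.9, -285.4, 24.0]
tcp_rot: [-3.139, -0.002, 0.096]
contact_force: [0.0, 0.5, -0.4]
grip_width: 7.9
finger_force: 30.0
time: 52.0
tool_pos: [400.0, -285.5, 23.6]
tcp_rot: [-3.14, -0.002, 0.096]
contact_force: [-0.2, 0.1, 2.4]
grip_width: 7.8
finger_force: 30.0
```

```bash
python3 -m jog '[[0,0,0,0,0,0],[0,0,0,0,0,0],[0,0,0,0,0,0],[0,0,0,0,0,0]]' 25; python3 -m jog '[[0,0,-10,0,0,0],[0,0,-40,0,0,0],[0,0,-40,0,0,0],[0,0,-40,0,0,0],[0,0,-40,0,0,0],[0,0,-8,0,0,0],[0,0,0,0,0,0]]'; python3 pick.py h 4
```

```text
time: 52.4
tool_pos: [399.9, -285.5, 23.4]
tcp_rot: [-3.139, -0.002, 0.095]
contact_force: [-0.2, -0.5, 0.0]
grip_width: 23.0
finger_force: 0.0
time: 53.1
tool_pos: [400.1, -286.4, 203.3]
tcp_rot: [3.141, -0.005, 0.096]
contact_force: [-0.1, -0.3, -0.3]
grip_width: 22.8
finger_force: 0.0
turn [ 0.005 -0.002 -1.857] rows>= 13 shift [230.8 260.9   3.3] rows>= 8
```

```bash
python3 -m jog '[[0,0,0,0,0,-0.143],[0,0,0,0,0,-0.143],[0,0,0,0,0,-0.143],[0,0,0,0,0,-0.143],[0,0,0,0,0,-0.143],[0,0,0,0,0,-0.143],[0,0,0,0,0,-0.143],[0,0,0,0,0,-0.143],[0,0,0,0,0,-0.143],[0,0,0,0,0,-0.143],[0,0,0,0,0,-0.143],[0,0,0,0,0,-0.143]]' 33; python3 -m jog '[[0,0,0,0,0,-0.141],[29,33,0,0,0,0],[29,33,0,0,0,0],[29,33,0,0,0,0],[29,33,0,0,0,0],[29,33,0,0,0,0],[29,33,0,0,0,0],[29,33,0,0,0,0],[28,30,0,0,0,0],[0,0,0,0,0,0],[0,0,0,0,0,0]]'; python3 pick.py l 4
```

```text
time: 54.3
tool_pos: [398.8, -285.1, 199.5]
tcp_rot: [3.141, -0.005, 1.817]
contact_force: [0.7, -0.3, -0.2]
grip_width: 30.3
finger_force: 0.0
time: 55.4
tool_pos: [554.8, 26.5, 200.5]
tcp_rot: [-3.141, -0.003, 1.955]
contact_force: [-0.3, -0.7, 0.0]
grip_width: 30.5
finger_force: 0.0
55.4 [554.8  26.5 200.5] [-3.141e+00 -3.000e-03  1.955e+00] F [-0.3 -0.7  0. ] w 30.5 ff 0.0
seen [595.0, 3.0] 0.82 998; seen [515.0, -2.0] 0.71 2352; seen [522.0, 69.0] 0.67 2558; 
[[-1.463, 1.0, 520.979, 68.579, 0.372, 0.941]]
[[-1.54, -1.0, 520.869, 69.882, 0.385, 0.956]]
delta [ 0.17 -0.32  0.  ] hand ok True phi 1.956
turn [ 0.    -0.002 -0.004] rows>= 1 shift [ 54.4   1.4 135.3] rows>= 4
```

```bash
python3 -m jog '[[27,0,0,0,0,0],[27,1,20,0,0,0],[0,0,40,0,0,0],[0,0,40,0,0,0],[0,0,20,0,0,0],[0,0,10,0,0,0],[0,0,6,0,0,0],[0,0,0,0,0,0],[0,0,0,0,0,0]]'; python3 -m jog '[[0,0,0,0,0,0],[0,0,0,0,0,0],[0,0,0,0,0,0],[0,0,0,0,0,0],[0,0,0,0,0,0],[0,0,0,0,0,0]]' 0;  python3 -m jog '[[0,0,-10,0,0,0],[0,0,-30,0,0,0],[0,0,-40,0,0,0],[0,0,-40,0,0,0],[0,0,0,0,0,0],[0,0,0,0,0,0]]'; python3 pick.py p 4 188
```

```text
time: 56.4
tool_pos: [537.5, 76.2, 67.6]
tcp_rot: [3.137, -0.001, 1.952]
contact_force: [-0.4, 0.8, 0.3]
grip_width: 30.1
finger_force: 0.0
time: 57.0
tool_pos: [537.0, 76.6, 66.8]
tcp_rot: [3.139, -0.001, 1.953]
contact_force: [-0.9, 0.3, 2.5]
grip_width: 7.3
finger_force: 30.0
time: 57.6
tool_pos: [536.8, 76.2, 187.5]
tcp_rot: [3.137, -0.001, 1.953]
contact_force: [-0.9, 0.4, -1.3]
grip_width: 8.2
finger_force: 30.0
turn [ 0.004  0.002 -1.285] rows>= 9 shift [ 172.2 -291.3   -0.5] rows>= 8
```

```bash
python3 -m jog '[[0,0,0,0,0,-0.143],[0,0,0,0,0,-0.143],[0,0,0,0,0,-0.143],[0,0,0,0,0,-0.143],[0,0,0,0,0,-0.143],[0,0,0,0,0,-0.143],[0,0,0,0,0,-0.143],[0,0,0,0,0,-0.143],[0,0,0,0,0,-0.141]]'; python3 -m jog '[[21,-36,0,0,0,0],[21,-36,0,0,0,0],[21,-36,0,0,0,0],[21,-36,0,0,0,0],[21,-36,0,0,0,0],[21,-36,0,0,0,0],[21,-36,0,0,0,0],[22,-36,0,0,0,0],[0,0,0,0,0,0],[0,0,0,0,0,0]]'; python3 pick.py p 4 27
```

```text
time: 58.5
tool_pos: [535.4, 76.2, 184.6]
tcp_rot: [3.139, -0.002, -3.04]
contact_force: [-0.5, -0.3, -1.7]
grip_width: 7.9
finger_force: 30.0
time: 59.5
tool_pos: [394.9, -226.6, 184.3]
tcp_rot: [3.137, -0.0, -3.048]
contact_force: [-0.0, 0.5, -2.1]
grip_width: 7.9
finger_force: 30.0
turn [ 0.005 -0.    -0.003] rows>= 1 shift [  2.   -3.5 157.3] rows>= 4
```

```bash
python3 -m jog '[[2,-3,40,0,0,0],[0,0,40,0,0,0],[0,0,40,0,0,0],[0,0,20,0,0,0],[0,0,10,0,0,0],[0,0,5,0,0,0],[0,0,0,0,0,0],[0,0,0,0,0,0]]'; python3 -m jog '[[0,0,1.5,0,0,0],[0,0,0.5,0,0,0],[0,0,0,0,0,0]]';python3 -m jog '[[0,0,1,0,0,0],[0,0,0,0,0,0]]'; python3 -m jog '[[0,0,1,0,0,0],[0,0,0,0,0,0]]'
```

```text
time: 60.3
tool_pos: [395.2, -229.6, 31.4]
tcp_rot: [3.141, 0.003, -3.045]
contact_force: [0.8, 0.1, -0.6]
grip_width: 7.6
finger_force: 30.0
time: 60.6
tool_pos: [394.6, -229.6, 28.9]
tcp_rot: [3.14, 0.003, -3.046]
contact_force: [-0.1, -0.4, -1.0]
grip_width: 7.9
finger_force: 30.0
time: 60.8
tool_pos: [394.5, -229.5, 27.6]
tcp_rot: [3.139, 0.002, -3.046]
contact_force: [0.2, 1.0, -0.5]
grip_width: 7.7
finger_force: 30.0
time: 61.0
tool_pos: [394.5, -229.4, 26.4]
tcp_rot: [3.139, 0.002, -3.046]
contact_force: [0.7, -0.5, -0.8]
grip_width: 7.5
finger_force: 30.0
```

```bash
python3 -m jog '[[0,0,1.5,0,0,0],[0,0,0,0,0,0]]'; python3 -m jog '[[0,0,0.8,0,0,0],[0,0,0,0,0,0]]'; python3 -m jog '[[0,0,0.6,0,0,0],[0,0,0,0,0,0]]'
```

```text
time: 61.2
tool_pos: [394.4, -229.3, 24.9]
tcp_rot: [3.139, 0.002, -3.046]
contact_force: [-0.3, -0.3, -1.3]
grip_width: 7.9
finger_force: 30.0
time: 61.4
tool_pos: [394.5, -229.4, 24.2]
tcp_rot: [3.139, 0.002, -3.046]
contact_force: [-0.7, 0.9, -1.2]
grip_width: 7.9
finger_force: 30.0
time: 61.6
tool_pos: [394.6, -229.4, 23.8]
tcp_rot: [3.14, 0.002, -3.046]
contact_force: [0.8, 0.1, 1.9]
grip_width: 7.7
finger_force: 30.0
```

```bash
python3 -m jog '[[0,0,0,0,0,0],[0,0,0,0,0,0],[0,0,0,0,0,0],[0,0,0,0,0,0]]' 25; python3 -m jog '[[0,0,-10,0,0,0],[0,0,-40,0,0,0],[0,0,-40,0,0,0],[0,0,-40,0,0,0],[0,0,-40,0,0,0],[0,0,-8,0,0,0],[0,0,0,0,0,0]]'; python3 pick.py h 6
```

```text
time: 62.0
tool_pos: [394.5, -229.4, 23.6]
tcp_rot: [3.139, 0.002, -3.046]
contact_force: [1.1, -0.3, 0.0]
grip_width: 22.8
finger_force: 0.0
time: 62.7
tool_pos: [394.7, -230.2, 203.5]
tcp_rot: [-3.141, 0.005, -3.046]
contact_force: [0.7, -0.8, -1.2]
grip_width: 22.8
finger_force: 0.0
turn [0.004 0.004 1.827] rows>= 13 shift [198.  179.5   3.5] rows>= 6
```

```bash
python3 -m jog '[[0,0,0,0,0,0.143],[0,0,0,0,0,0.143],[0,0,0,0,0,0.143],[0,0,0,0,0,0.143],[0,0,0,0,0,0.143],[0,0,0,0,0,0.143],[0,0,0,0,0,0.143],[0,0,0,0,0,0.143],[0,0,0,0,0,0.143],[0,0,0,0,0,0.143],[0,0,0,0,0,0.143],[0,0,0,0,0,0.143]]' 33; python3 -m jog '[[0,0,0,0,0,0.111],[33,30,0,0,0,0],[33,30,0,0,0,0],[33,30,0,0,0,0],[33,30,0,0,0,0],[33,30,0,0,0,0],[33,30,0,0,0,0],[0,0,0,0,0,0],[0,0,0,0,0,0]]'; python3 pick.py l 6
```

```text
time: 63.9
tool_pos: [393.3, -229.1, 199.8]
tcp_rot: [-3.14, -0.005, 1.516]
contact_force: [-0.2, -0.6, -0.0]
grip_width: 30.6
finger_force: 0.0
time: 64.8
tool_pos: [602.8, -62.1, 199.8]
tcp_rot: [-3.138, -0.003, 1.412]
contact_force: [0.2, -0.3, -0.3]
grip_width: 30.2
finger_force: 0.0
64.8 [602.8 -62.1 199.8] [-3.138e+00 -3.000e-03  1.412e+00] F [ 0.2 -0.3 -0.3] w 30.2 ff 0.0
seen [515.0, -3.0] 0.78 3354; seen [601.0, -4.0] 0.63 2519; 
[[-1.585, 1.0, 595.766, -5.869, -0.155, 0.968]]
[[-1.42, -1.0, 595.81, -4.945, -0.152, 0.935]]
delta [-0.63  0.63  0.01] hand ok True phi 1.416
turn [-0.002 -0.002 -0.006] rows>= 1 shift [ 56.    0.6 135.1] rows>= 4
```

```bash
python3 -m jog '[[28,0,0,0,0,0],[28,1,20,0,0,-0.006],[0,0,40,0,0,0],[0,0,40,0,0,0],[0,0,20,0,0,0],[0,0,10,0,0,0],[0,0,6,0,0,0],[0,0,0,0,0,0],[0,0,0,0,0,0]]'; python3 -m jog '[[0,0,0,0,0,0],[0,0,0,0,0,0],[0,0,0,0,0,0],[0,0,0,0,0,0],[0,0,0,0,0,0],[0,0,0,0,0,0]]' 0;  python3 -m jog '[[0,0,-10,0,0,0],[0,0,-30,0,0,0],[0,0,-40,0,0,0],[0,0,-40,0,0,0],[0,0,0,0,0,0],[0,0,0,0,0,0]]'; python3 pick.py p 6 188
```

```text
time: 65.8
tool_pos: [614.4, -8.1, 67.9]
tcp_rot: [3.138, -0.003, 1.416]
contact_force: [-0.4, -0.6, -0.9]
grip_width: 30.2
finger_force: 0.0
time: 66.4
tool_pos: [613.8, -7.6, 66.9]
tcp_rot: [3.14, -0.003, 1.417]
contact_force: [-0.7, 1.0, 2.0]
grip_width: 7.8
finger_force: 30.0
time: 67.0
tool_pos: [613.7, -7.9, 187.7]
tcp_rot: [3.138, -0.003, 1.417]
contact_force: [0.7, 0.4, -0.8]
grip_width: 7.6
finger_force: 30.0
turn [ 5.000e-03  1.000e-03 -1.662e+00] rows>= 12 shift [ -15.7 -275.6   -0.3] rows>= 6
```

```bash
python3 -m jog '[[0,0,0,0,0,-0.1385],[0,0,0,0,0,-0.1385],[0,0,0,0,0,-0.1385],[0,0,0,0,0,-0.1385],[0,0,0,0,0,-0.1385],[0,0,0,0,0,-0.1385],[0,0,0,0,0,-0.1385],[0,0,0,0,0,-0.1385],[0,0,0,0,0,-0.1385],[0,0,0,0,0,-0.1385],[0,0,0,0,0,-0.1385],[0,0,0,0,0,-0.1385]]'; python3 -m jog '[[-2,-39,0,0,0,0],[-2,-39,0,0,0,0],[-2,-39,0,0,0,0],[-2,-39,0,0,0,0],[-2,-39,0,0,0,0],[-3,-39,0,0,0,0],[-3,-41,0,0,0,0],[0,0,0,0,0,0],[0,0,0,0,0,0]]'; python3 pick.py p 6 27
```

```text
time: 68.2
tool_pos: [612.4, -7.8, 184.4]
tcp_rot: [3.139, -0.002, 3.084]
contact_force: [-0.0, -0.5, -0.0]
grip_width: 7.9
finger_force: 30.0
time: 69.1
tool_pos: [611.0, -283.9, 183.5]
tcp_rot: [3.137, -0.002, 3.076]
contact_force: [0.6, 0.6, -0.3]
grip_width: 8.0
finger_force: 30.0
turn [ 0.005 -0.002 -0.002] rows>= 1 shift [-1.100e+00 -1.000e-01  1.565e+02] rows>= 4
```

```bash
python3 -m jog '[[0,0,40,0,0,0],[0,0,40,0,0,0],[0,0,40,0,0,0],[0,0,20,0,0,0],[0,0,10,0,0,0],[0,0,5,0,0,0],[0,0,0,0,0,0],[0,0,0,0,0,0]]'; python3 -m jog '[[0,0,1.5,0,0,0],[0,0,0.5,0,0,0],[0,0,0,0,0,0]]';python3 -m jog '[[0,0,1,0,0,0],[0,0,0,0,0,0]]'; python3 -m jog '[[0,0,1,0,0,0],[0,0,0,0,0,0]]'
```

```text
time: 69.9
tool_pos: [613.2, -283.2, 32.4]
tcp_rot: [3.14, 0.004, 3.079]
contact_force: [0.3, -0.5, -0.3]
grip_width: 8.0
finger_force: 30.0
time: 70.2
tool_pos: [612.5, -283.2, 29.4]
tcp_rot: [3.139, 0.002, 3.078]
contact_force: [0.3, -0.5, -0.6]
grip_width: 7.9
finger_force: 30.0
time: 70.4
tool_pos: [612.3, -283.0, 27.9]
tcp_rot: [3.139, 0.002, 3.078]
contact_force: [-0.4, -1.0, 0.1]
grip_width: 7.9
finger_force: 30.0
time: 70.6
tool_pos: [612.3, -283.0, 26.8]
tcp_rot: [3.139, 0.001, 3.078]
contact_force: [0.2, -0.0, -1.1]
grip_width: 7.7
finger_force: 30.0
```

```bash
python3 -m jog '[[0,0,1.5,0,0,0],[0,0,0,0,0,0]]'; python3 -m jog '[[0,0,1.0,0,0,0],[0,0,0,0,0,0]]'; python3 -m jog '[[0,0,0.6,0,0,0],[0,0,0,0,0,0]]'
```

```text
time: 70.8
tool_pos: [612.3, -282.9, 25.2]
tcp_rot: [3.139, 0.001, 3.079]
contact_force: [-0.1, 1.1, -1.8]
grip_width: 7.8
finger_force: 30.0
time: 71.0
tool_pos: [612.3, -283.0, 24.3]
tcp_rot: [3.139, 0.001, 3.079]
contact_force: [0.0, -0.6, -0.2]
grip_width: 7.6
finger_force: 30.0
time: 71.2
tool_pos: [612.5, -283.0, 24.1]
tcp_rot: [3.139, 0.002, 3.079]
contact_force: [-1.0, 0.1, 0.7]
grip_width: 8.0
finger_force: 30.0
```

```bash
python3 -m jog '[[0,0,0.4,0,0,0],[0,0,0,0,0,0],[0,0,0,0,0,0],[0,0,0,0,0,0]]' 25; python3 -m jog '[[0,0,-10,0,0,0],[0,0,-40,0,0,0],[0,0,-40,0,0,0],[0,0,-40,0,0,0],[0,0,-40,0,0,0],[0,0,-8,0,0,0],[0,0,0,0,0,0]]'; python3 pick.py h 5
```

```text
time: 71.6
tool_pos: [612.4, -283.1, 23.4]
tcp_rot: [3.139, 0.002, 3.079]
contact_force: [-0.1, 0.3, 0.2]
grip_width: 23.0
finger_force: 0.0
time: 72.3
tool_pos: [612.8, -283.9, 204.3]
tcp_rot: [3.141, 0.006, 3.079]
contact_force: [0.2, 0.9, -1.1]
grip_width: 23.2
finger_force: 0.0
turn [0.005 0.005 1.473] rows>= 10 shift [ 225.6 -101.4    4.3] rows>= 6
```

```bash
python3 -m jog '[[0,0,0,0,0,0.1473],[0,0,0,0,0,0.1473],[0,0,0,0,0,0.1473],[0,0,0,0,0,0.1473],[0,0,0,0,0,0.1473],[0,0,0,0,0,0.1473],[0,0,0,0,0,0.1473],[0,0,0,0,0,0.1473],[0,0,0,0,0,0.1473],[0,0,0,0,0,0.1473]]' 33; python3 -m jog '[[37,-17,0,0,0,0],[37,-17,0,0,0,0],[37,-17,0,0,0,0],[37,-17,0,0,0,0],[37,-17,0,0,0,0],[40,-17,0,0,0,0],[0,0,0,0,0,0],[0,0,0,0,0,0]]'; python3 pick.py l 5
```

```text
time: 73.3
tool_pos: [611.2, -282.9, 199.1]
tcp_rot: [-3.14, -0.004, 1.599]
contact_force: [0.3, -0.1, 0.2]
grip_width: 30.4
finger_force: 0.0
time: 74.1
tool_pos: [501.7, -61.4, 200.9]
tcp_rot: [3.141, -0.003, 1.607]
contact_force: [0.6, -0.8, -0.1]
grip_width: 30.3
finger_force: 0.0
74.1 [501.7 -61.4 200.9] [ 3.141e+00 -3.000e-03  1.607e+00] F [ 0.6 -0.8 -0.1] w 30.3 ff 0.0
seen [519.0, -3.0] 0.83 2646; seen [521.0, -97.0] 0.39 1154; seen [432.0, -65.0] 0.2 3635; 
[[-1.57, 1.0, 518.034, -5.847, -3.106, 0.974]]
[[-1.454, -1.0, 518.366, -6.262, -3.09, 0.946]]
delta [ 0.43  0.55 -0.  ] hand ok True phi 1.606
turn [ 0.001 -0.002 -0.001] rows>= 1 shift [ 56.3   1.5 135.1] rows>= 4
```

```bash
python3 -m jog '[[28,0,0,0,0,0],[28,1,20,0,0,0],[0,0,40,0,0,0],[0,0,40,0,0,0],[0,0,20,0,0,0],[0,0,10,0,0,0],[0,0,5,0,0,0],[0,0,0,0,0,0],[0,0,0,0,0,0]]'; python3 -m jog '[[0,0,0,0,0,0],[0,0,0,0,0,0],[0,0,0,0,0,0],[0,0,0,0,0,0],[0,0,0,0,0,0],[0,0,0,0,0,0]]' 0;  python3 -m jog '[[0,0,-10,0,0,0],[0,0,-30,0,0,0],[0,0,-40,0,0,0],[0,0,-40,0,0,0],[0,0,0,0,0,0],[0,0,0,0,0,0]]'; python3 pick.py p 5 188
```

```text
time: 75.1
tool_pos: [502.5, -6.2, 67.8]
tcp_rot: [3.138, -0.002, 1.605]
contact_force: [0.7, -0.4, -0.1]
grip_width: 30.2
finger_force: 0.0
time: 75.7
tool_pos: [501.9, -5.8, 67.3]
tcp_rot: [3.139, -0.002, 1.606]
contact_force: [-0.7, 0.3, 6.2]
grip_width: 7.7
finger_force: 30.0
time: 76.3
tool_pos: [501.5, -6.1, 187.7]
tcp_rot: [3.138, -0.002, 1.606]
contact_force: [-0.1, -0.2, -1.2]
grip_width: 7.9
finger_force: 30.0
turn [ 1.000e-03 -4.000e-03  1.669e+00] rows>= 12 shift [127.8 214.4  -0.3] rows>= 6
```

Contact expected at z≈24.3.

```bash
python3 -m jog '[[0,0,0,0,0,0.139],[0,0,0,0,0,0.139],[0,0,0,0,0,0.139],[0,0,0,0,0,0.139],[0,0,0,0,0,0.139],[0,0,0,0,0,0.139],[0,0,0,0,0,0.139],[0,0,0,0,0,0.139],[0,0,0,0,0,0.139],[0,0,0,0,0,0.139],[0,0,0,0,0,0.139],[0,0,0,0,0,0.139]]'; python3 -m jog '[[21,36,0,0,0,0],[21,36,0,0,0,0],[21,36,0,0,0,0],[21,36,0,0,0,0],[21,36,0,0,0,0],[22,34,0,0,0,0],[0,0,0,0,0,0],[0,0,0,0,0,0]]'; python3 pick.py p 5 27
```

```text
time: 77.5
tool_pos: [500.2, -5.9, 185.1]
tcp_rot: [-3.139, 0.002, -0.068]
contact_force: [-0.7, -0.3, -0.7]
grip_width: 7.6
finger_force: 30.0
time: 78.3
tool_pos: [613.8, -227.7, 183.8]
tcp_rot: [-3.137, 0.003, -0.064]
contact_force: [-0.2, 0.5, -0.5]
grip_width: 7.7
finger_force: 30.0
turn [-0.005  0.003 -0.001] rows>= 1 shift [  1.8   0.3 156.8] rows>= 4
```

```bash
python3 -m jog '[[0,0,40,0,0,0],[0,0,40,0,0,0],[0,0,40,0,0,0],[0,0,20,0,0,0],[0,0,10,0,0,0],[0,0,5,0,0,0],[0,0,0,0,0,0],[0,0,0,0,0,0]]'; python3 -m jog '[[0,0,1.5,0,0,0],[0,0,0.5,0,0,0],[0,0,0,0,0,0]]';python3 -m jog '[[0,0,1,0,0,0],[0,0,0,0,0,0]]'; python3 -m jog '[[0,0,1,0,0,0],[0,0,0,0,0,0]]'
```

```text
time: 79.1
tool_pos: [615.8, -227.3, 33.0]
tcp_rot: [-3.14, -0.004, -0.062]
contact_force: [-0.4, 0.5, -0.1]
grip_width: 7.7
finger_force: 30.0
time: 79.4
tool_pos: [615.2, -227.3, 30.0]
tcp_rot: [-3.139, -0.002, -0.063]
contact_force: [0.4, -0.3, -0.7]
grip_width: 8.0
finger_force: 30.0
time: 79.6
tool_pos: [615.0, -227.2, 28.5]
tcp_rot: [-3.139, -0.002, -0.063]
contact_force: [-0.1, -0.7, -0.8]
grip_width: 8.0
finger_force: 30.0
time: 79.8
tool_pos: [615.0, -227.2, 27.4]
tcp_rot: [-3.139, -0.001, -0.062]
contact_force: [-1.0, 0.6, -0.6]
grip_width: 8.0
finger_force: 30.0
```

```bash
python3 -m jog '[[0,0,1.6,0,0,0],[0,0,0,0,0,0]]'; python3 -m jog '[[0,0,1.0,0,0,0],[0,0,0,0,0,0]]'; python3 -m jog '[[0,0,0.7,0,0,0],[0,0,0,0,0,0]]'
```

```text
time: 80.0
tool_pos: [614.9, -227.1, 25.7]
tcp_rot: [-3.139, -0.001, -0.062]
contact_force: [-0.5, 0.5, -1.7]
grip_width: 7.9
finger_force: 30.0
time: 80.2
tool_pos: [615.0, -227.2, 24.8]
tcp_rot: [-3.139, -0.001, -0.062]
contact_force: [0.1, 0.9, -0.0]
grip_width: 7.8
finger_force: 30.0
time: 80.4
tool_pos: [615.2, -227.2, 24.5]
tcp_rot: [-3.139, -0.002, -0.062]
contact_force: [-1.0, 1.2, 0.7]
grip_width: 7.8
finger_force: 30.0
```

```bash
python3 -m jog '[[0,0,0.3,0,0,0],[0,0,0,0,0,0],[0,0,0,0,0,0],[0,0,0,0,0,0]]' 25; python3 -m jog '[[0,0,-10,0,0,0],[0,0,-40,0,0,0],[0,0,-40,0,0,0],[0,0,-40,0,0,0],[0,0,-40,0,0,0],[0,0,-40,0,0,0],[0,0,-40,0,0,0],[0,0,-35,0,0,0],[0,0,0,0,0,0]]' 50; python3 - <<'E'
from h import *
plan([500,-335,310],1.547)
E
```

```text
time: 80.8
tool_pos: [615.1, -227.2, 24.0]
tcp_rot: [-3.139, -0.002, -0.062]
contact_force: [0.2, 0.5, 0.9]
grip_width: 23.0
finger_force: 0.0
time: 81.7
tool_pos: [615.9, -228.5, 316.4]
tcp_rot: [3.139, -0.013, -0.062]
contact_force: [-0.1, 0.0, 0.6]
grip_width: 46.2
finger_force: 0.0
turn [ 0.012 -0.008 -1.609] rows>= 11 shift [-109.2 -113.4    6.4] rows>= 4
```

```bash
python3 -m jog '[[0,0,0,0,0,-0.147],[0,0,0,0,0,-0.147],[0,0,0,0,0,-0.147],[0,0,0,0,0,-0.147],[0,0,0,0,0,-0.147],[0,0,0,0,0,-0.147],[0,0,0,0,0,-0.147],[0,0,0,0,0,-0.147],[0,0,0,0,0,-0.147],[0,0,0,0,0,-0.147],[0,0,0,0,0,-0.139]]'; python3 -m jog '[[-27,-28,0,0,0,0],[-27,-28,0,0,0,0],[-27,-28,0,0,0,0],[-28,-28,0,0,0,0],[0,0,0,0,0,0],[0,0,0,0,0,0]]'
python3 - <<'E'
from h import *
st(); c=cam('wrist'); im=save('wrist','wbins.png'); cv2.imwrite('pics/wbc.png',cv2.resize(im[20:225,160:490,::-1],None,fx=2.4,fy=2.4,interpolation=cv2.INTER_CUBIC))
plan([411.7,77.3,200],1.547)
E
```

```text
time: 82.8
tool_pos: [614.2, -227.7, 308.7]
tcp_rot: [3.141, -0.003, 1.553]
contact_force: [-0.3, -0.9, -0.1]
grip_width: 46.1
finger_force: 0.0
time: 83.4
tool_pos: [499.3, -334.5, 308.6]
tcp_rot: [3.14, -0.003, 1.545]
contact_force: [-0.4, 0.5, 0.5]
grip_width: 46.1
finger_force: 0.0
83.4 [ 499.3 -334.5  308.6] [ 3.140e+00 -3.000e-03  1.545e+00] F [-0.4  0.5  0.5] w 46.1 ff 0.0
turn [ 0.002 -0.003 -0.001] rows>= 1 shift [408.9 -98.1 108.5] rows>= 10
```

View pics/wbc.png

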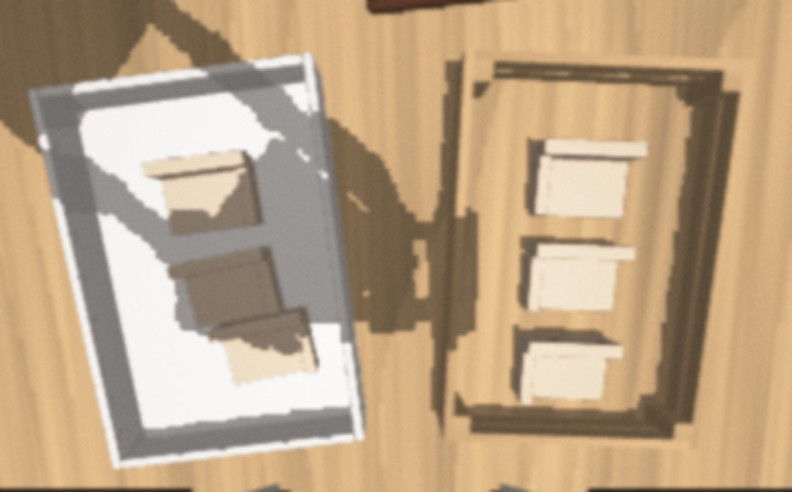

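Crate: three standing neatly. In the tub the third one, at (265,345), has been knocked toward the middle bracket; I'll check that it still stands flat.

```bash
cat > chk.py <<'E'
from fit import *
c=cam('wrist'); im=save('wrist','wb2.png'); L=bot.outline_of('bracket_1','wrist')
vis=np.zeros((400,640),bool);vis[:222]=1
for d in L:
    w=atz(c,d['pixel'],20); print(np.round(w),round(d['p'],2),int(d['mask'].sum()))
    if d['p']<.4: continue
    r=fitb(c,im,d['mask']&vis,z0=5,vis=vis)
    print('   ',np.round([x for x in r if x[1]==-1][0],3).tolist() if w[0]<500 else np.round([x for x in r if x[1]==1][0],3).tolist())
E
python3 chk.py
```

```text
[ 613. -237.   20.] 0.97 1395
    [-1.77, 1.0, 614.959, -243.973, 1.536, 0.957]
[ 616. -296.   20.] 0.91 1172
    [-1.722, 1.0, 612.367, -299.343, 1.536, 0.948]
[ 429. -339.   20.] 0.85 1003
    [-1.611, -1.0, 425.352, -338.394, 1.734, 0.893]
[ 405. -299.   20.] 0.73 1086
    [-1.59, -1.0, 404.522, -300.91, 1.741, 0.921]
[ 402. -245.   20.] 0.69 1281
    [-1.688, -1.0, 395.886, -246.792, 1.658, 0.913]
[ 608. -350.   20.] 0.64 1087
    [-1.701, 1.0, 608.275, -356.735, 1.498, 0.946]
```

```bash
python3 -m jog '[[-20,-40,40,0,0,0],[-20,-40,40,0,0,0],[0,-5,40,0,0,0],[0,0,20,0,0,0],[0,0,0,0,0,0],[0,0,0,0,0,0]]'; python3 chk.py; python3 - <<'E'
from h import *
st(); c=cam('wrist'); w=cv2.imread('pics/wb2.png'); s=save('scene','s3.png')[:,:,::-1]; cs=cam('scene')
a=np.int32(proj(c,[[418,-320,20]])[0]); b=np.int32(proj(cs,[[410,-310,20]])[0]); print(a,b)
f=lambda im,p,h:cv2.resize(im[max(0,p[1]-h):p[1]+h,p[0]-h:p[0]+h],(400,400),interpolation=cv2.INTER_CUBIC)
cv2.imwrite('pics/m3.png',np.hstack([f(w,a,80),f(s,b,35)]))
E
```

```text
time: 84.15
tool_pos: [428.8, -365.1, 182.3]
tcp_rot: [3.139, -0.002, 1.548]
contact_force: [0.5, -0.6, 0.6]
grip_width: 45.9
finger_force: 0.0
[ 397. -242.   20.] 0.92 2988
    [-1.717, -1.0, 395.914, -246.405, 1.656, 0.956]
[ 611. -296.   20.] 0.77 2645
    [-1.742, 1.0, 612.52, -299.664, 1.523, 0.962]
[ 616. -240.   20.] 0.71 3280
    [-1.716, 1.0, 615.497, -243.879, 1.546, 0.939]
[ 604. -352.   20.] 0.68 2204
    [-1.646, 1.0, 608.927, -356.212, 1.495, 0.95]
[ 405. -299.   20.] 0.62 2285
    [-1.676, -1.0, 404.286, -300.644, 1.755, 0.957]
[ 426. -334.   20.] 0.57 2038
    [-1.631, -1.0, 424.55, -337.925, 1.761, 0.95]
84.25 [ 429.  -365.7  183.3] [ 3.138 -0.     1.548] F [ 0.1 -0.8 -0. ] w 46.1 ff 0.0
[309 135] [300 148]
```

View pics/m3.png

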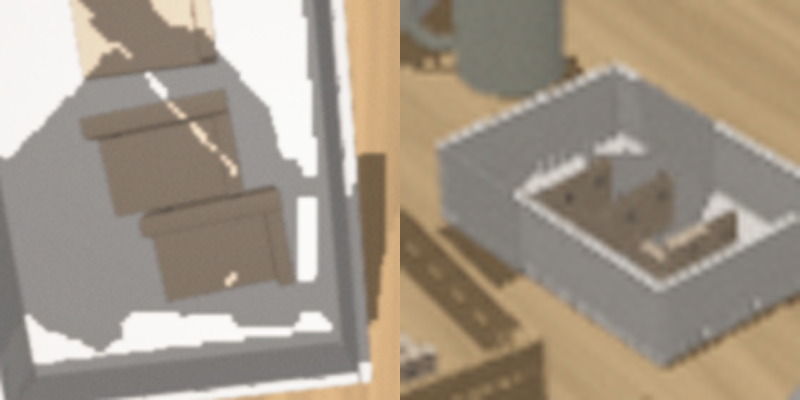

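Both tub brackets stand flat, with their seats abutting (fit IoU 0.95 at floor height 5). That is fine as it is. Now I'll close the tray.

```bash
python3 - <<'E'
from h import *
plan([411.7,77.3,200],1.547)
E
python3 -m jog '[[0,0,-20,0,0,0],[40,-1,0,0,0,0],[40,-1,0,0,0,0],[40,-1,0,0,0,0],[40,-1,0,0,0,0],[40,-1,0,0,0,0],[40,-1,0,0,0,0],[40,-1,0,0,0,0],[40,-1,0,0,0,0],[40,-1,0,0,0,0],[40,-1,0,0,0,0],[40,0,0,0,0,0]]'; python3 -m jog '[[0,0,0,0,0,0],[0,0,0,0,0,0]]'; python3 - <<'E'
from h import *
plan([411.7,77.3,81],1.547)
E
```

```text
turn [ 0.004 -0.     0.001] rows>= 1 shift [442.5 -27.7 -16.7] rows>= 10
time: 85.5
tool_pos: [428.8, 76.5, 204.1]
tcp_rot: [3.137, -0.002, 1.547]
contact_force: [1.1, -0.5, -0.0]
grip_width: 45.9
finger_force: 0.0
time: 85.7
tool_pos: [428.8, 75.5, 203.7]
tcp_rot: [3.138, -0.002, 1.55]
contact_force: [0.1, 0.3, -0.3]
grip_width: 46.1
finger_force: 0.0
turn [ 0.004 -0.002  0.003] rows>= 1 shift [  1.4 -17.1 122.7] rows>= 3
```

```bash
python3 -m jog '[[1,-17,0,0,0,0],[0,0,40,0,0,0],[0,0,40,0,0,0],[0,0,30,0,0,0],[0,0,13,0,0,0],[0,0,0,0,0,0],[0,0,0,0,0,0]]'; python3 -m jog '[[0,0,0,0,0,0],[0,0,0,0,0,0],[0,0,0,0,0,0],[0,0,0,0,0,0],[0,0,0,0,0,0],[0,0,0,0,0,0]]' 0; python3 -m jog '[[0,3,0,0,0,0],[0,7,0,0,0,0],[0,11,0,0,0,0],[0,15,0,0,0,0],[0,15,0,0,0,0],[0,15,0,0,0,0],[0,15,0,0,0,0],[0,15,0,0,0,0],[0,15,0,0,0,0],[0,15,0,0,0,0],[0,15,0,0,0,0],[0,10,0,0,0,0]]';  python3 -m jog '[[0,10,0,0,0,0],[0,9,0,0,0,0],[0,7,0,0,0,0],[0,4,0,0,0,0],[0,2,0,0,0,0],[0,0,0,0,0,0]]'
```

```text
time: 86.4
tool_pos: [412.4, 75.5, 80.3]
tcp_rot: [3.139, -0.002, 1.545]
contact_force: [-0.1, 0.3, -0.1]
grip_width: 46.3
finger_force: 0.0
time: 87.0
tool_pos: [411.9, 76.4, 79.9]
tcp_rot: [3.139, -0.002, 1.547]
contact_force: [0.4, 0.5, 3.0]
grip_width: 11.6
finger_force: 30.0
time: 88.2
tool_pos: [562.9, 72.6, 79.9]
tcp_rot: [3.141, -0.002, 1.547]
contact_force: [-3.4, -0.8, 4.6]
grip_width: 11.8
finger_force: 30.0
time: 88.8
tool_pos: [595.0, 71.8, 79.9]
tcp_rot: [3.139, -0.002, 1.547]
contact_force: [1.0, -1.8, 1.5]
grip_width: 12.0
finger_force: 30.0
```

```bash
python3 -m jog '[[0,2,0,0,0,0],[0,0,0,0,0,0],[0,0,0,0,0,0]]';  python3 -m jog '[[0,2,0,0,0,0],[0,0,0,0,0,0],[0,0,0,0,0,0]]'; python3 -m jog '[[0,1.5,0,0,0,0],[0,0,0,0,0,0],[0,0,0,0,0,0]]'
```

```text
time: 89.1
tool_pos: [596.5, 71.8, 79.9]
tcp_rot: [3.14, -0.002, 1.547]
contact_force: [-2.4, -1.7, 2.2]
grip_width: 12.0
finger_force: 30.0
time: 89.4
tool_pos: [596.8, 71.8, 79.9]
tcp_rot: [-3.14, -0.002, 1.547]
contact_force: [-7.6, -2.3, 6.9]
grip_width: 11.4
finger_force: 30.0
time: 89.7
tool_pos: [596.8, 71.8, 79.9]
tcp_rot: [-3.136, -0.002, 1.547]
contact_force: [-13.7, -2.4, 10.7]
grip_width: 11.4
finger_force: 30.0
```

```bash
python3 -m jog '[[0,0,0,0,0,0],[0,0,0,0,0,0],[0,0,0,0,0,0],[0,0,0,0,0,0]]' 50; python3 -m jog '[[0,0,-10,0,0,0],[0,0,-40,0,0,0],[0,0,-40,0,0,0],[0,0,-40,0,0,0],[0,0,-40,0,0,0],[0,0,-40,0,0,0],[0,-40,0,0,0,0],[0,-40,0,0,0,0],[0,-40,0,0,0,0],[0,0,0,0,0,0]]'
python3 - <<'E'
from h import *
st(); t=save('top','top9.png'); s=save('scene','s9.png')
cv2.imwrite('pics/fin.png',np.hstack([cv2.resize(t[110:320,130:510,::-1],(480,265)),cv2.resize(s[120:330,230:530,::-1],(320,224)) if 0 else cv2.copyMakeBorder(cv2.resize(s[120:330,230:530,::-1],(320,224)),0,41,0,0,0)]))
E
```

```text
time: 90.1
tool_pos: [600.4, 71.9, 79.8]
tcp_rot: [3.139, -0.003, 1.547]
contact_force: [0.6, -0.3, -0.4]
grip_width: 39.3
finger_force: 0.0
time: 91.1
tool_pos: [475.3, 74.7, 290.7]
tcp_rot: [3.141, -0.003, 1.547]
contact_force: [-0.6, -0.4, -0.1]
grip_width: 46.0
finger_force: 0.0
91.1 [475.3  74.7 290.7] [ 3.141e+00 -3.000e-03  1.547e+00] F [-0.6 -0.4 -0.1] w 46.0 ff 0.0
```

View pics/fin.png

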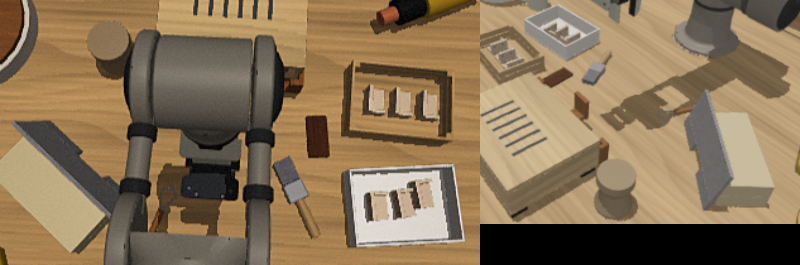

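The final view shows the panel leaning, the tray home, three brackets in each bin and the other things undisturbed. Handing in.

```bash
python3 -c "
from plant import bot
print(bot.close_job())"
```

```text
the job is handed in; nothing more can be done
None
```

I handed the job in at about 91 s: the panel leans on the firebricks, the three left-hand brackets stand in the crate and the three right-hand ones in the tub, and the tray is home. One tub bracket was knocked aside during the run and now touches its neighbour, but both still stand flat.

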